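# Free the sprung peg posts for washing

### The arm

A 6-joint arm with a two-finger parallel gripper is mounted at the origin on the work surface. World frame = base frame: x ahead of the robot, y to its left, z up, the work surface at z = 0. Lengths are in m, angles in rad, forces in N, time in s.
With the tool pointing down it reaches from about 0.25 to 0.725 m from the base axis. Payload 4 kg.
Tool frame: the origin (TCP) lies midway between the tips of the shut fingers; the grasp point (between the pads) lies 19 mm behind it; z points along the fingers, x is the direction in which the jaws open and shut, and the axes are right-handed (so a half turn about z gives the same grasp; the last joint's range is limited). The gripper opens to 85 mm and grips with 20 to 120 N. Pads are 22 mm wide; open, the fingers measure 114 mm over their backs; the gripper's body (76 mm by 85 mm) begins 54 mm behind the grasp point. The pads swing forward as they close: fully open they stand 13 mm farther back than shut.
Start: joints at [1.232, 0.241, 0.005, 1.335, 0, 1.571], TCP at [0.166, 0.472, 0.231] pointing down, gripper open.
Joint ranges: [-2.72, 2.72], [-1.05, 1.87], [-1.09, 1.28], [-1.99, 2.15], [-1.42, 1.44], [-3.14, 3.14]. Speed limits (rad/s): [2.79, 2.79, 3.14, 3.14, 3.14, 3.14].

### API

Orientations are given as a unit quaternion [x, y, z, w].
In Python, from workcell import bot, vision, ticket gives the robot as it stands.
- The arm moves only by the tool play_rows, never from a script. Its argument "deltas" is one flat list of numbers, 5 for each row, row after row: the opening, from 0 (shut) to 1 (fully open), then the shift along the tool's x, y, z in units of 60 mm (1.0 is 60 mm), then the turn about the tool's z in degrees. A call has 1 to 12 rows; each row shifts and turns the pose as measured when the row begins, along the tool's axes as they then stand; what a row does not reach is not made up. A row lasts 1/8 s, in which the tool goes at most 62.5 mm and 10.7 degrees, less where a joint would pass 70% of its speed; a pose out of reach is approached as far as the arm can. A call is refused whole if a number of a shift passes 1 or a number of a turn 10.7, either way. A call with a gripper value outside its range is refused whole. The fingers move at their own pace and stop on an object; the grip force is fixed at half the most. Time passes only in rows, so rows that do not move let the fingers close. It gives the time, the measured TCP pose, the force and the opening at its end, in the units of the state.
- bot.get_obs(): the state, without advancing time (a new reading comes with each control period).
- vision.camera(name): name is "scene" or "top" or "wrist"; returns a dict with "color" (480x640x3 uint8, blue, green, red), "intrinsics" (3x3 intrinsics, pixels), "rvec" (rotation vector, rad) and "tvec" (3), from world to camera coordinates, as OpenCV has them. Camera axes: x right, y down, z forward; pixel columns grow to the right and rows downward; lengths in m; the calibration is good to about 2 mm. A picture is of the moment at which its call begins. There is no depth.
- ticket.job_done(): hands the job in, once; it reports no verdict.
The state is a dict: "clock": time; "joint_pos": joint angles; "joint_vel": joint speeds; "tau": joint torques, N m; "eef_pos": TCP position; "tool_rot": TCP orientation; "ft_force": force on the tool from outside, world axes, zero at the start; "ft_torque": the same for the moment, N m; "grip_width": finger opening in m.
Only numpy, scipy, OpenCV 4.12 (cv2) and the standard library are available. Lean on these libraries where they do the work, as an engineer would, in place of code of your own. Each camera call takes 0.05 s, during which the arm holds its last target. There are 200 camera calls.

### The job

First turn the drainer's swivel spout so that its beak points straight at the orange mark. Then use the fork key to free every peg post in the dock: straddle each post's spring bar with the prongs between the dock and the blue collar and draw the collar sideways, away from the post, until the post pops up (never push the bars with the gripper itself). Stand all the freed posts upright on the floor of the drainer tray, leave the key standing in the middle of its green mat, and do not disturb the other kitchen things.

Things in the scene. Friction and masses are not known exactly. Their poses are not given: they have to be found in the camera images.
- fork_handle (a point): Fork key, loose, stands on its own feet: orange bar handle 140 long (x) x 16 wide (y) x 24 high. Point: centre of the handle, 56 mm above prong tips and foot. At the -x end (x=-60) a heavy steel foot plate 90 wide (y), 8 thick, reaches down as far as the prongs. 0.13 to 0.21 kg, balances at x=-28. Grip the handle across its 16 mm.
- fork_prongs (a point): Fork key: point midway between the lower tips of its two steel prongs, at the handle's +x end (60 mm ahead of and 56 mm below the handle's centre). Prongs 8 x 8 mm, pointing straight down, 44 mm long below the handle, 18 mm apart in y.
- mat_top (a point): Centre of the top of the green mat, 180 (x) x 120 (y) x 3 mm, fixed: the key's home.
- dock: Peg dock, fixed grey plastic rail 310 mm long (its y), three bays at y=+100, 0, -100 mm. Origin: on the counter under the middle bay. Base plate 20 mm thick, x=-117 to +33. Each bay is a pocket for a post, walls 72 mm high, 2 mm clearance round the post; outer face of front wall at x=-28. A low rail (x=-106 to -114, top 49 mm high) carries the outer ends of the bars.
- drainer_in (a point): Centre of the inner floor of the steel drainer tray, fixed, outside 260 (x) x 160 (y) x 28 high, walls and floor 5 mm. On its -x side is the swivel spout.
- spout (a joint): Swivel angle of the spout about the vertical, rad, counter-clockwise from above positive; 0 = beak towards the drainer's -x; turns from -2.2 to 2.2, stays where it is left (friction 0.06 N m).
- spout_fin (a point): Centre of the blue grip fin on top of the spout, on the swivel axis: 44 long (x) x 14 wide (y), its top 17 mm above and its bottom 21 mm below this point. The steel beak points along the spout's -x. Under the fin a 32 mm steel hub.
- spout_tip (a point): Tip of the spout's beak, 44 mm from the swivel axis.
- mark (a point): Orange mark on the grey disc under the spout; this point on it is 44 mm from the swivel axis.
- bar1: Spring bar of the bay at dock y=+100: rod 10 mm dia. along dock x, 39 mm above the counter, blue collar 32 dia. x 6. Origin: collar centre, moves with the bar. At rest the collar is 30 mm clear of the front wall and the rod reaches 63 mm from here to +x, 20 mm into the post. Slides up to 32 mm to dock -x against its spring (2 to 7 N, plus up to 4 N friction of the post); post is free past 21 mm.
- post1_neck (a point): Post 1 (may be absent): loose white post 125 mm tall locked in the bay at dock y=+100. Base 36 (x) x 40 (y) x 70 high, above it a neck 20 (x) x 24 (y), small steel hook to +x reaching 34 mm from the axis. Point: on the axis in the neck, 100 mm above the underside. 0.15 to 0.22 kg. When freed, two sprung feet (34 x 11, at y=+-13; 3 to 5 N) push out 28 mm below: it pops up, stands 28 mm taller, loose; the bar springs back between the feet.
- bar2: Spring bar of the bay at dock y=0: rod 10 mm dia. along dock x, 39 mm above the counter, blue collar 32 dia. x 6. Origin: collar centre, moves with the bar. At rest the collar is 30 mm clear of the front wall and the rod reaches 63 mm from here to +x, 20 mm into the post. Slides up to 32 mm to dock -x against its spring (2 to 7 N, plus up to 4 N friction of the post); post is free past 21 mm.
- post2_neck (a point): Post 2 (may be absent): loose white post 125 mm tall locked in the bay at dock y=0. Base 36 (x) x 40 (y) x 70 high, above it a neck 20 (x) x 24 (y), small steel hook to +x reaching 34 mm from the axis. Point: on the axis in the neck, 100 mm above the underside. 0.15 to 0.22 kg. When freed, two sprung feet (34 x 11, at y=+-13; 3 to 5 N) push out 28 mm below: it pops up, stands 28 mm taller, loose; the bar springs back between the feet.
- bar3: Spring bar of the bay at dock y=-100: rod 10 mm dia. along dock x, 39 mm above the counter, blue collar 32 dia. x 6. Origin: collar centre, moves with the bar. At rest the collar is 30 mm clear of the front wall and the rod reaches 63 mm from here to +x, 20 mm into the post. Slides up to 32 mm to dock -x against its spring (2 to 7 N, plus up to 4 N friction of the post); post is free past 21 mm.
- post3_neck (a point): Post 3 (may be absent): loose white post 125 mm tall locked in the bay at dock y=-100. Base 36 (x) x 40 (y) x 70 high, above it a neck 20 (x) x 24 (y), small steel hook to +x reaching 34 mm from the axis. Point: on the axis in the neck, 100 mm above the underside. 0.15 to 0.22 kg. When freed, two sprung feet (34 x 11, at y=+-13; 3 to 5 N) push out 28 mm below: it pops up, stands 28 mm taller, loose; the bar springs back between the feet.
- jar: Empty open glass jar, 84 dia. x 120 mm; origin at its underside. Leave alone.
- oil: Amber oil bottle, 68 dia. x 210 mm; origin at its underside. Leave alone.
- katori: Small steel bowl, 90 dia. x 40 mm; origin at its underside. Leave alone.
- tumbler: Steel tumbler, 70 dia. x 90 mm; origin at its underside. Leave alone.
- masala: Glass spice jar with red cap, 72 dia. x 100 mm; origin at its underside. Leave alone.
- turner: Flat turner lying on the counter, 260 mm; origin at its underside. Leave alone.
Not all that is in view belongs to the job. Leave any yellow look-alike of the part that bears fork_handle alone.

How it is judged:
By the outcome, as a careful person would: the job done as asked, in the order asked, and still so for the second after the job is handed in, with the robot touching nothing.
Of post1, post2, post3 only 2 to 3 are there at a start; the rules pass over those that are not, and their reading is None.
At some moment in a run one of fork may be knocked a few centimetres aside while the robot is not near it.
It also fails if it takes over 210 s, if anything falls off the work surface, if the arm or the gripper's body presses on something with over 40 N, if the wrist force passes 120 N, or if a joint passes its speed limit or range.

## Working session

There is one attempt and no reset: what is moved stays moved. The work goes in short steps, Python scripts to look and compute and a tool call to move; the robot and the scene stay as the last step left them, time stands still between calls to the robot, and variables do not carry over. Pictures are saved under pics/ and viewed, about 12 in all and at most 16, crops included, and the job is handed in when it is done.

Besides the shell and the picture viewer there is one more tool, called after "Emit:" as name(argument=value, ...), one argument or row to a line, values as JSON. play_rows: Moves the arm, as the interface text tells. Its arguments: {"type":"object","properties":{"deltas":{"type":"array"}},"required":["deltas"]}

```bash
mkdir -p pics; ls; cat > h.py <<'E'
import sys; sys.path.insert(0,'.')
import numpy as np, cv2
from workcell import bot, vision, ticket
def cam(n,f=None):
    c=vision.camera(n)
    if f: cv2.imwrite('pics/'+f,c['color'])
    np.savez('cam_%s.npz'%n,**c); return c
def load(n): return dict(np.load('cam_%s.npz'%n))
def ray(c,uv):
    R=cv2.Rodrigues(np.array(c['rvec'],float))[0]; t=np.array(c['tvec'],float).ravel()
    d=np.linalg.inv(np.array(c['intrinsics'],float))@np.array([uv[0],uv[1],1.]); return -R.T@t, R.T@d
def at_z(c,uv,z):
    o,d=ray(c,uv); return o+d*(z-o[2])/d[2]
def proj(c,P):
    return cv2.projectPoints(np.atleast_2d(np.array(P,float)),np.array(c['rvec'],float),np.array(c['tvec'],float),np.array(c['intrinsics'],float),None)[0].reshape(-1,2)
E
python3 - <<'E'
from h import *
np.set_printoptions(precision=3,suppress=True)
for n in ['top','scene','wrist']:
    c=cam(n,n+'0.png'); print(n,ray(c,(320,240)),c['intrinsics'][0][0])
print(bot.get_obs())
E
```

```text
pics
top (array([0.445, 0.046, 1.27 ]), array([ 0.081, -0.011, -0.997])) 433.98268257500723
scene (array([ 1.451, -0.569,  0.813]), array([-0.689,  0.481, -0.542])) 451.4717833117872
wrist (array([0.096, 0.495, 0.373]), array([ 0.274, -0.096, -0.957])) 332.190476119136
{'clock': 0.15, 'joint_pos': array([1.232, 0.241, 0.004, 1.335, 0.   , 1.571]), 'joint_vel': array([-0.   , -0.003,  0.005,  0.001, -0.   ,  0.001]), 'tau': array([ -0.   , -37.263,  25.264,   0.012,  -0.   ,  -0.   ]), 'eef_pos': array([0.166, 0.471, 0.231]), 'tool_rot': array([ 0.816,  0.578, -0.001,  0.   ]), 'ft_force': array([-0.806,  0.295,  0.751]), 'ft_torque': array([ 0.007, -0.005,  0.006]), 'grip_width': 0.08560772548019306}
```

View pics/top0.png

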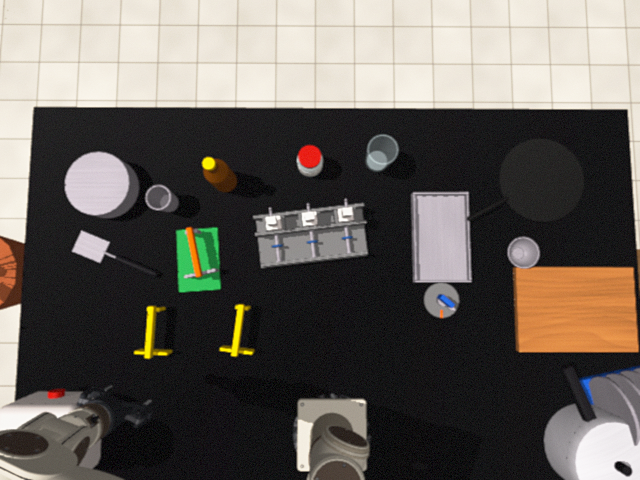

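View pics/scene0.png

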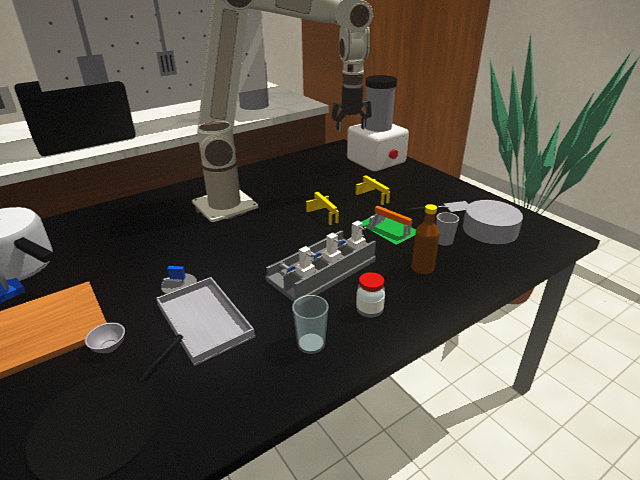

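```bash
python3 - <<'E'
from h import *
c=load('top')['color']
def z(x0,y0,w,h,s): return cv2.resize(c[y0:y0+h,x0:x0+w],None,fx=s,fy=s,interpolation=cv2.INTER_CUBIC)
a=z(245,195,133,80,6)  #798x480
b=np.hstack([z(170,220,60,80,5),z(405,275,80,80,5)])
cv2.imwrite('pics/d0.png',a); cv2.imwrite('pics/e0.png',b)
E
```

```text
(no output)
```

View pics/d0.png

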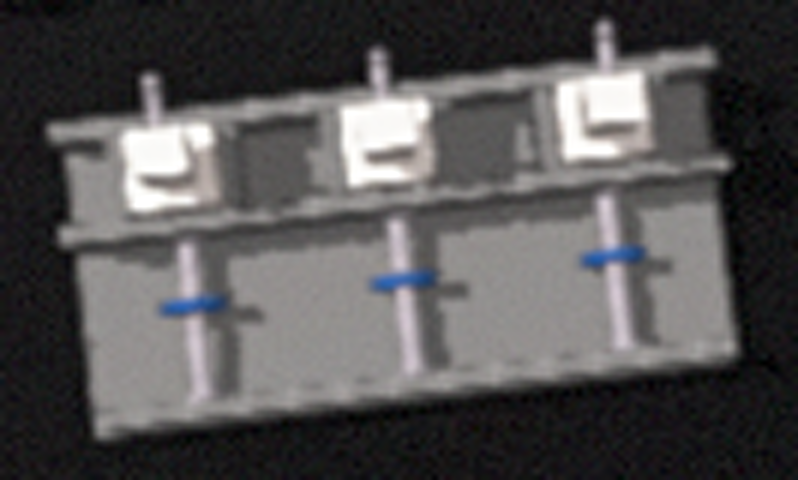

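View pics/e0.png

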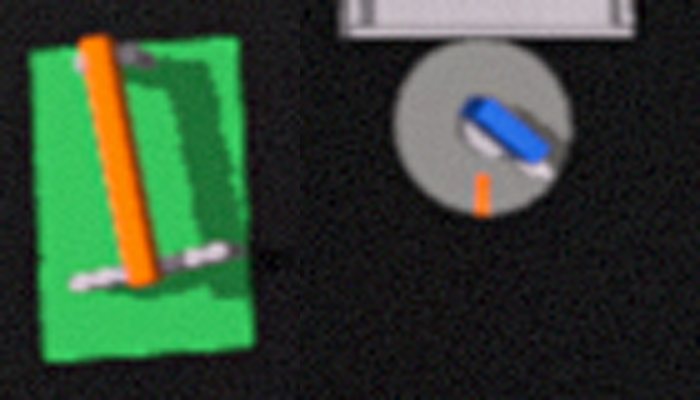

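```bash
cat >> h.py <<'E'
def tri(c1,p1,c2,p2):
    o1,d1=ray(c1,p1);o2,d2=ray(c2,p2); s=np.linalg.lstsq(np.c_[d1,-d2],o2-o1,rcond=None)[0]
    a,b=o1+d1*s[0],o2+d2*s[1]; return (a+b)/2,np.linalg.norm(a-b)
def blobs(c,lo,hi,amin=15):
    h=cv2.cvtColor(c['color'],cv2.COLOR_BGR2HSV); m=cv2.inRange(h,np.array(lo),np.array(hi))
    n,l,s,ce=cv2.connectedComponentsWithStats(m)
    return [(ce[i].round(1).tolist(),s[i].tolist()) for i in range(1,n) if s[i][4]>=amin],l
E
python3 - <<'E'
from h import *
np.set_printoptions(precision=4,suppress=True)
T=load('top');S=load('scene')
def f(p,x0,y0,s): return (x0+(p[0]+.5)/s-.5, y0+(p[1]+.5)/s-.5)
D=lambda p:f(p,245,195,6)
M=lambda p:f(p,170,220,5)
Q=lambda p:f((p[0]-300,p[1]),405,275,5)
for p in [(192,305),(404,281),(613,257)]: print('collar',at_z(T,D(p),.046))
for p in [(165,150),(390,125),(614,98)]: print('neck',at_z(T,D(p),.125))
for p in [(95,435),(740,350)]: print('base corner -117',at_z(T,D(p),.02))
for p in [(100,38),(143,283)]: print('handle top ends',at_z(T,M(p),.071))
print('foot',[at_z(T,M(p),.071) for p in [(72,283),(235,250)]])
print('mat',[at_z(T,M(p),.003)[:2] for p in [(30,50),(240,38),(255,345),(45,360)]])
print('disc',at_z(T,Q((483,127)),.003),'mark',at_z(T,Q((483,195)),.003))
for z in (.04,.05,.06,.07): print('fin',z,at_z(T,Q((508,130)),z),at_z(T,Q((474,103)),z)-at_z(T,Q((543,160)),z))
print('tray low corners',[at_z(T,p,.028) for p in [(413.5,281.5),(470.5,281.5),(412.5,192.5),(468.5,192.5)]])
print('scene blue',blobs(S,(100,120,60),(130,255,255)))
print('top blue',blobs(T,(100,120,60),(130,255,255)))
E
```

```text
collar [0.528  0.1548 0.046 ]
collar [0.5396 0.0551 0.046 ]
collar [ 0.5512 -0.0435  0.046 ]
neck [0.5913 0.1605 0.125 ]
neck [0.6028 0.0609 0.125 ]
neck [ 0.6152 -0.0384  0.125 ]
base corner -117 [0.4673 0.2028 0.02  ]
base corner -117 [ 0.5088 -0.1063  0.02  ]
handle top ends [0.5762 0.3942 0.071 ]
handle top ends [0.441  0.3667 0.071 ]
foot [array([0.4409, 0.4056, 0.071 ]), array([0.4592, 0.3167, 0.071 ])]
mat [array([0.5765, 0.4547]), array([0.584 , 0.3321]), array([0.4052, 0.3192]), array([0.3963, 0.4403])]
disc [ 0.3738 -0.3197  0.003 ] mark [ 0.3349 -0.3188  0.003 ]
fin 0.04 [ 0.3742 -0.323   0.04  ] [0.0317 0.0381 0.    ]
fin 0.05 [ 0.3748 -0.32    0.05  ] [0.0314 0.0378 0.    ]
fin 0.06 [ 0.3754 -0.317   0.06  ] [0.0312 0.0375 0.    ]
fin 0.07 [ 0.376 -0.314  0.07 ] [0.0309 0.0372 0.    ]
tray low corners [array([ 0.4273, -0.2346,  0.028 ]), array([ 0.4276, -0.3974,  0.028 ]), array([ 0.6843, -0.2363,  0.028 ]), array([ 0.6848, -0.3992,  0.028 ])]
scene blue ([([341.2, 242.4], [338, 240, 7, 6, 20]), ([317.0, 254.8], [314, 253, 8, 6, 22]), ([176.0, 272.0], [167, 266, 18, 14, 211]), ([290.6, 268.4], [287, 266, 8, 7, 25]), ([11.0, 289.4], [0, 278, 26, 25, 373])], array([[0, 0, 0, ..., 0, 0, 0],
       [0, 0, 0, ..., 0, 0, 0],
       [0, 0, 0, ..., 0, 0, 0],
       ...,
       [0, 0, 0, ..., 0, 0, 0],
       [0, 0, 0, ..., 0, 0, 0],
       [0, 0, 0, ..., 0, 0, 0]], shape=(480, 640), dtype=int32))
top blue ([([346.9, 237.1], [342, 236, 10, 3, 18]), ([312.2, 241.2], [308, 240, 9, 3, 16]), ([276.7, 245.5], [272, 245, 10, 2, 17]), ([446.1, 300.5], [438, 295, 17, 13, 102]), ([596.8, 381.9], [579, 366, 61, 39, 319])], array([[0, 0, 0, ..., 0, 0, 0],
       [0, 0, 0, ..., 0, 0, 0],
       [0, 0, 0, ..., 0, 0, 0],
       ...,
       [0, 0, 0, ..., 0, 0, 0],
       [0, 0, 0, ..., 0, 0, 0],
       [0, 0, 0, ..., 0, 0, 0]], shape=(480, 640), dtype=int32))
```

Emit:
play_rows(
  deltas=[1,0,0.85,0,6,1,0,0.85,0,6,1,0,0.85,0,6,1,0,0.85,0,6,1,0,0.85,0,6,1,0,0.85,0,6,1,0,0.85,0,6,1,0,0.85,0,6,1,0,0.85,0,6,1,0,0.85,0,6,1,0,0.85,0,6,1,0,0.85,0,6],
)

```text
clock: 1.65
eef_pos: [0.5167, 0.0027, 0.2258]
tool_rot: [1.0, -0.028, -0.003, 0.002]
ft_force: [1.0, 0.1, -0.2]
grip_width: 0.0853
```

```bash
cat >> h.py <<'E'
def pose():
    o=bot.get_obs(); q=o['tool_rot']; return o['eef_pos'], np.degrees(2*np.arctan2(q[1],q[0])),o
def plan(tgt,phi,n=None):
    """print rows (shift in 60mm units, tool frame; turn deg) from measured pose to tgt/phi"""
    p,f,o=pose(); dphi=(phi-f+180)%360-180; d=np.array(tgt)-p
    n=n or int(np.ceil(max(np.linalg.norm(d)/.057,abs(dphi)/10,1)))
    print('at',p.round(4),'phi',round(f%360,2),'F',o['ft_force'].round(1),'w',round(o['grip_width'],4),'t',o['clock'],'n',n)
    for i in range(n):
        a=np.radians(f+dphi*i/n); s=d/n
        print([round(float(v),3) for v in ((s[0]*np.cos(a)+s[1]*np.sin(a))/.06,(s[0]*np.sin(a)-s[1]*np.cos(a))/.06,-s[2]/.06,-dphi/n)])
E
python3 - <<'E'
from h import *
np.set_printoptions(precision=4,suppress=True)
T=load('top');S=load('scene')
print(tri(T,(446.1,300.5),S,(176,272)))
plan((.374,-.32,.2),-39.4)
E
```

```text
(array([ 0.3757, -0.3187,  0.0482]), np.float64(0.003371764174960153))
at [0.5167 0.0027 0.2258] phi 356.77 F [ 1.   0.1 -0.2] w 0.0853 t 1.65 n 7
[-0.296, 0.786, 0.062, 5.166]
[-0.224, 0.81, 0.062, 5.166]
[-0.15, 0.827, 0.062, 5.166]
[-0.075, 0.837, 0.062, 5.166]
[0.001, 0.84, 0.062, 5.166]
[0.076, 0.837, 0.062, 5.166]
[0.151, 0.826, 0.062, 5.166]
```

Emit:
play_rows(
  deltas=[0.5,-0.3,0.79,0.1,5.2,0.5,-0.22,0.81,0.1,5.2,0.5,-0.15,0.83,0.1,5.2,0.5,-0.08,0.84,0.1,5.2,0.5,0,0.84,0.1,5.2,0.5,0.08,0.84,0.1,5.2,0.5,0.15,0.83,0.1,5.2,0.5,0,0,0,0,0.5,0,0,0,0],
)

```text
clock: 2.78
eef_pos: [0.3623, -0.3321, 0.1818]
tool_rot: [0.936, -0.352, -0.003, 0.002]
ft_force: [-0.4, 0.2, -0.1]
grip_width: 0.0426
```

```bash
python3 - <<'E'
from h import *
np.set_printoptions(precision=4,suppress=True)
T=load('top')
w=cam('wrist','w1.png')
for nm,lo,hi in [('blue',(100,120,60),(130,255,255)),('orange',(3,150,120),(18,255,255))]: print(nm,blobs(w,lo,hi,30)[0])
plan((.374,-.32,.1),-39.4)
E
```

```text
blue [([319.0, 208.7], [310, 180, 19, 58, 966])]
orange [([548.5, 365.6], [453, 290, 187, 174, 9406]), ([370.2, 396.1], [356, 386, 23, 17, 198]), ([489.4, 405.2], [482, 396, 16, 21, 137]), ([457.1, 446.0], [431, 406, 68, 74, 1826])]
at [ 0.3625 -0.3319  0.1819] phi 318.77 F [0.7 0.4 0.1] w 0.0426 t 2.825 n 2
[0.007, -0.138, 0.682, -0.913]
[0.009, -0.138, 0.682, -0.913]
```

View pics/w1.png

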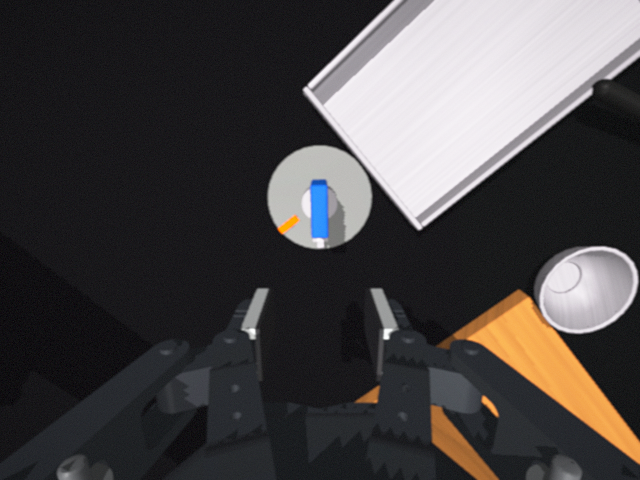

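```bash
python3 - <<'E'
from h import *
np.set_printoptions(precision=4,suppress=True)
T=load('top');w=load('wrist')
print('tri fin top: ', tri(w,(319,211),T,(446.1,300.3)))
d=at_z(w,(319.5,197),.004);m0=at_z(w,(296.5,217.5),.004);m1=at_z(w,(279.5,231.5),.004)
print(d,m0,m1)
v=m1-m0;print('mark dir',np.degrees(np.arctan2(v[1],v[0])), np.degrees(np.arctan2(*(m1-d)[[1,0]])))
for z in(.045,.055,.065):
  a=at_z(w,(319.2,186),z);b=at_z(w,(319.2,237.5),z);v=b-a;print(z,(a+b)/2,np.linalg.norm(v),np.degrees(np.arctan2(v[1],v[0])))
mc=proj(w,[[.4273,-.2346,.028],[.4276,-.3974,.028]]);print(mc)
E
```

```text
tri fin top:  (array([ 0.3748, -0.3196,  0.0529]), np.float64(0.0023042373882753075))
[ 0.3762 -0.3181  0.004 ] [ 0.3456 -0.3184  0.004 ] [ 0.3231 -0.3178  0.004 ]
mark dir 178.48870011855274 179.75430673705065
0.045 [ 0.372  -0.3225  0.045 ] 0.04503181893376906 -131.22193245147142
0.055 [ 0.3735 -0.3209  0.055 ] 0.04341819728694089 -131.2219324514714
0.065 [ 0.375  -0.3192  0.065 ] 0.04180457564011268 -131.2219324514714
[[299.1122  84.2161]
 [417.9778 229.3326]]
```

Emit:
play_rows(
  deltas=[0.5,0.02,-0.29,0,0,0.5,0,0,0.4,0,0.5,0,0,0.8,0,0.5,0,0,0.6,0,0.5,0,0,0.3,0,0.5,0,0,0,0],
)

```text
clock: 3.58
eef_pos: [0.384, -0.3103, 0.0547]
tool_rot: [0.939, -0.344, -0.0, 0.002]
ft_force: [-0.3, -0.1, 1.3]
grip_width: 0.0424
```

```bash
python3 - <<'E'
from h import *
plan((.375,-.3195,.031),-41.2)
E
```

```text
at [ 0.384  -0.3103  0.0547] phi 319.79 F [-0.3 -0.1  1.3] w 0.0424 t 3.575 n 1
[-0.016, 0.214, 0.394, 0.985]
```

Emit:
play_rows(
  deltas=[0.5,0,0.06,0,0.5,0.5,0,0.06,0,0,0.5,0,0.03,0.1,0,0.5,0,0,0.1,0,0.5,0,0,0,0],
)

```text
clock: 4.2
eef_pos: [0.3811, -0.3181, 0.0454]
tool_rot: [0.938, -0.347, 0.003, 0.003]
ft_force: [-0.8, -0.6, -0.3]
grip_width: 0.043
```

```bash
python3 - <<'E'
from h import *
plan((.375,-.3195,.031),-41.2)
E
```

```text
at [ 0.3811 -0.3181  0.0454] phi 319.39 F [-0.8 -0.6 -0.3] w 0.043 t 4.2 n 1
[-0.061, 0.084, 0.241, 0.591]
```

Emit:
play_rows(
  deltas=[0.5,-0.06,0.09,0,0.6,0.5,0,0,0,0,0.5,0,0,0.15,0,0.5,0,0,0.08,0,0.5,0,0,0,0],
)

```text
clock: 4.82
eef_pos: [0.374, -0.3201, 0.0305]
tool_rot: [0.936, -0.353, 0.003, 0.003]
ft_force: [0.2, 1.0, 0.1]
grip_width: 0.0428
```

```bash
python3 - <<'E'
from h import *
plan((.375,-.3195,.031),-41.2)
E
```

```text
at [ 0.374  -0.3201  0.0305] phi 318.72 F [0.2 1.  0.1] w 0.0428 t 4.825 n 1
[0.005, -0.018, -0.009, -0.084]
```

Emit:
play_rows(
  deltas=[0,0,0,0,0,0,0,0,0,0,0,0,0,0,0,0,0,0,0,0,0,0,0,0,5,0,0,0,0,6,0,0,0,0,6,0,0,0,0,6,0,0,0,0,6,0,0,0,0,6,0,0,0,0,4,0,0,0,0,0],
)

```text
clock: 6.32
eef_pos: [0.3725, -0.318, 0.0305]
tool_rot: [0.758, -0.652, 0.001, 0.002]
ft_force: [0.1, 0.3, 0.3]
grip_width: 0.0131
```

```bash
python3 - <<'E'
from h import *
plan((.374,-.32,.031),269.2)
E
```

```text
at [ 0.3725 -0.318   0.0305] phi 278.58 F [0.1 0.3 0.3] w 0.0131 t 6.325 n 1
[0.037, -0.02, -0.009, 9.384]
```

Emit:
play_rows(
  deltas=[0,0,-0.01,0,4,0,0,-0.01,0,4,0,0,0,0,1.6,0,0,0,0,0,0,0,0,0,0],
)

```text
clock: 6.95
eef_pos: [0.3724, -0.3177, 0.0304]
tool_rot: [-0.701, 0.713, -0.0, -0.002]
ft_force: [-1.0, -0.8, 0.5]
grip_width: 0.0133
```

```bash
python3 - <<'E'
from h import *
plan((.374,-.32,.031),269.2)
E
```

```text
at [ 0.3724 -0.3177  0.0304] phi 268.99 F [-1.  -0.8  0.5] w 0.0133 t 6.95 n 1
[0.037, -0.027, -0.009, -0.213]
```

Emit:
play_rows(
  deltas=[0.5,0,0,0,0,0.5,0,0,0,0,0.5,0,0,0,0,0.5,0,0,-0.3,0,0.5,0,0,-0.7,0,0.5,0,0,-0.8,0,0.5,0,0,-0.8,0,0.5,0,0,-0.4,0,0.5,0,0,0,0,0.5,0,0,0,0],
)

```text
clock: 8.2
eef_pos: [0.3736, -0.3173, 0.2148]
tool_rot: [-0.702, 0.713, -0.001, -0.002]
ft_force: [0.4, 0.3, 0.3]
grip_width: 0.0431
```

```bash
python3 - <<'E'
from h import *
np.set_printoptions(precision=4,suppress=True)
T=load('top')
w=cam('wrist','w2.png')
b,l=blobs(w,(100,120,60),(130,255,255),100);print(b)
o,_=blobs(w,(3,150,120),(18,255,255),30);print(o)
ys,xs=np.nonzero(cv2.inRange(cv2.cvtColor(w['color'],cv2.COLOR_BGR2HSV),(100,120,60),(130,255,255)))
r=cv2.minAreaRect(np.c_[xs,ys].astype(np.float32));print(r)
bx=cv2.boxPoints(r);P=[at_z(w,p,.055) for p in bx]
for i in range(4):
  v=P[(i+1)%4]-P[i];print(np.linalg.norm(v),np.degrees(np.arctan2(v[1],v[0])))
print(np.mean(P,0)); plan((.35,.1,.2),-90)
cv2.imwrite('pics/w2c.png',cv2.resize(w['color'][120:320,200:440],None,fx=3,fy=3))
E
```

```text
[([319.0, 221.2], [312, 196, 15, 51, 754]), ([621.6, 393.2], [605, 371, 35, 53, 1245])]
[([576.5, 225.8], [495, 110, 145, 223, 27351])]
((311.98870849609375, 219.295654296875), (749.1705932617188, 57.531978607177734), 29.464069366455078)
0.04795004243971432 -43.90019791283201
0.7070725436224796 -120.33895791972967
0.07082666902053984 169.15776960526563
0.7422283310887662 58.10520717847011
[ 0.3446 -0.3666  0.055 ]
at [ 0.3735 -0.3173  0.2147] phi 269.1 F [-0.1 -0.6  0. ] w 0.0427 t 8.25 n 8
[-0.868, 0.063, 0.031, -0.113]
[-0.869, 0.061, 0.031, -0.113]
[-0.869, 0.059, 0.031, -0.113]
[-0.869, 0.058, 0.031, -0.113]
[-0.869, 0.056, 0.031, -0.113]
[-0.869, 0.054, 0.031, -0.113]
[-0.869, 0.052, 0.031, -0.113]
[-0.869, 0.051, 0.031, -0.113]
```

View pics/w2c.png

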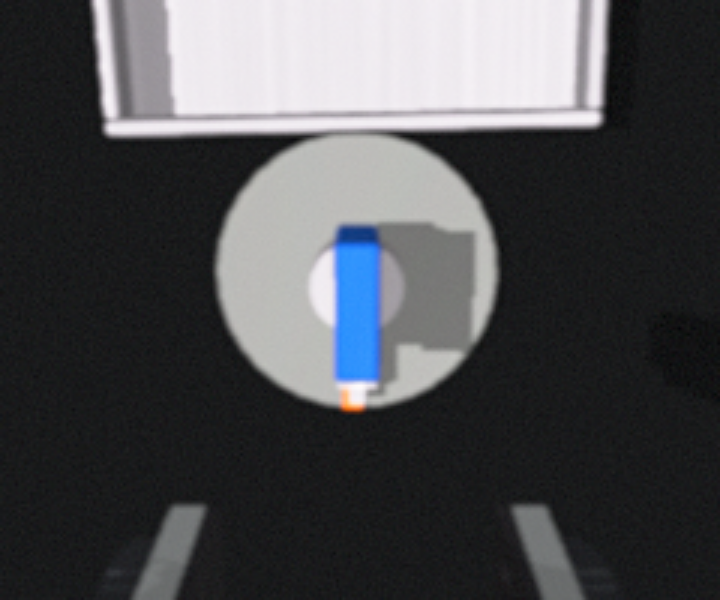

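```bash
python3 - <<'E'
from h import *
np.set_printoptions(precision=4,suppress=True)
w=load('wrist')
c=w['color'][120:320,200:440]
h=cv2.cvtColor(c,cv2.COLOR_BGR2HSV)
g=cv2.inRange(h,(0,0,90),(180,60,255)); 
import math
# disc edge points: scan from centre radially in crop coordinates (119,90)
pts=[]
for a in np.radians(np.r_[np.arange(-30,75,3),np.arange(105,210,3)]):
    prof=[cv2.getRectSubPix(c,(1,1),(119+r*math.cos(a),90+r*math.sin(a))).mean() for r in np.arange(38,54,.25)]
    i=np.argmin(np.diff(np.convolve(prof,np.ones(4)/4,'same')[4:-4])); pts.append((119+(38+(i+4.5)*.25)*math.cos(a)+200,90+(38+(i+4.5)*.25)*math.sin(a)+120))
pts=np.array(pts,np.float32)
W=np.array([at_z(w,p,.004)[:2] for p in pts])
A=np.c_[2*W,np.ones(len(W))];s=np.linalg.lstsq(A,(W**2).sum(1),rcond=None)[0];ctr=s[:2];print('disc',ctr,math.sqrt(s[2]+ctr@ctr))
# mark from initial hi-res wrist view
w1=cv2.imread('pics/w1.png')[205:240,270:305];hh=cv2.cvtColor(w1,cv2.COLOR_BGR2HSV);m=cv2.inRange(hh,(3,100,80),(22,255,255));ys,xs=np.nonzero(m);print('w1 mark',cv2.minAreaRect(np.c_[xs+270,ys+205].astype(np.float32)))
m=cv2.inRange(h,(3,60,80),(22,255,255))
ys,xs=np.nonzero(m[:,100:140]);print(np.c_[xs+100,ys].tolist())
for r in range(127,138): print(r,[tuple(int(v) for v in c[r,k]) for k in range(111,127,1)][2:13])
E
```

```text
disc [ 0.3744 -0.3193] 0.050931481898746335
w1 mark ((287.8296813964844, 224.41958618164062), (8.087845802307129, 23.926542282104492), 51.842769622802734)
[[114, 130], [115, 130], [114, 131], [115, 131], [114, 132], [115, 132], [114, 133], [115, 133], [116, 133], [113, 134], [114, 134], [115, 134], [116, 134], [113, 135], [114, 135], [115, 135], [116, 135], [117, 135], [118, 135], [119, 135], [120, 135], [121, 135], [113, 136], [114, 136], [115, 136], [116, 136], [117, 136], [118, 136], [119, 136], [120, 136], [121, 136], [116, 137], [117, 137], [118, 137], [119, 137]]
127 [(234, 193, 185), (235, 189, 181), (235, 191, 185), (237, 195, 189), (238, 199, 192), (241, 209, 203), (243, 215, 209), (244, 217, 210), (241, 208, 200), (237, 194, 185), (236, 192, 182)]
128 [(230, 224, 231), (231, 228, 241), (234, 231, 248), (242, 238, 250), (246, 244, 250), (249, 248, 253), (251, 251, 255), (251, 250, 255), (246, 243, 248), (238, 232, 238), (234, 228, 232)]
129 [(215, 216, 230), (206, 221, 249), (210, 226, 255), (235, 238, 254), (248, 245, 250), (250, 248, 250), (251, 249, 252), (250, 248, 252),
[... 829 characters left out ...]
, 168, 215), (124, 171, 255), (101, 185, 255), (155, 209, 255), (199, 228, 255), (210, 231, 255), (212, 231, 255), (212, 225, 252), (194, 195, 218), (170, 172, 173), (168, 169, 169)]
135 [(105, 120, 169), (79, 137, 253), (52, 152, 255), (80, 166, 255), (108, 176, 255), (117, 181, 255), (122, 179, 255), (127, 163, 252), (123, 137, 187), (111, 112, 119), (110, 112, 112)]
136 [(40, 54, 93), (29, 76, 165), (12, 92, 211), (15, 98, 223), (31, 100, 221), (34, 105, 227), (32, 101, 219), (43, 90, 181), (48, 67, 112), (48, 48, 60), (49, 49, 46)]
137 [(24, 26, 33), (23, 28, 57), (21, 33, 74), (25, 40, 81), (20, 37, 81), (18, 38, 86), (17, 41, 87), (17, 35, 72), (24, 26, 45), (24, 21, 24), (25, 26, 23)]
```

```bash
python3 - <<'E'
from h import *
np.set_printoptions(precision=4,suppress=True)
w=load('wrist'); c=np.array([.3744,-.3193])
m=at_z(w,(317.2,256),.004)[:2];print('mark',m,np.degrees(np.arctan2(*(m-c)[::-1])))
b=at_z(w,(318.7,252),.018)[:2];print('beak',b,np.degrees(np.arctan2(*(b-c)[::-1])))
f0=at_z(w,(318.9,199),.056)[:2];f1=at_z(w,(319.1,246),.056)[:2];print('fin',f0,f1,(f0+f1)/2,np.degrees(np.arctan2(*(f1-f0)[::-1])))
print('image up dir',np.degrees(np.arctan2(*(at_z(w,(319,256),.004)-at_z(w,(319,150),.004))[[1,0]])))
E
```

```text
mark [ 0.3231 -0.317 ] 177.44510759168122
beak [ 0.3326 -0.3188] 179.29235846211708
fin [ 0.3969 -0.3198] [ 0.3517 -0.3193] [ 0.3743 -0.3195] 179.37242710472592
image up dir 179.13537213425977
```

Emit:
play_rows(
  deltas=[0.5,0.03,0,0.4,0,0.5,0,0,0.8,0,0.5,0,0,0.8,0,0.5,0,0,0.6,0,0.5,0,0,0.2,0,0.5,0,0,0.1,0,0.5,0,0,0,0,0,0,0,0,0,0,0,0,0,0,0,0,0,0,0,0,0,0,0,0,0,0,0,0,0],
)

```text
clock: 9.75
eef_pos: [0.3708, -0.3176, 0.0316]
tool_rot: [-0.702, 0.713, 0.002, -0.002]
ft_force: [-0.1, 0.3, -3.6]
grip_width: 0.0131
```

Emit:
play_rows(
  deltas=[0,0,0,0,1.6,0,0,0,0,0,0,0,0,0,0],
)

```text
clock: 10.12
eef_pos: [0.3708, -0.3175, 0.0316]
tool_rot: [-0.691, 0.723, 0.002, -0.002]
ft_force: [0.6, -0.4, -4.5]
grip_width: 0.0128
```

```bash
python3 - <<'E'
from h import *
plan((.374,-.32,.031),267.5)
E
```

```text
at [ 0.3708 -0.3175  0.0316] phi 267.4 F [ 0.6 -0.4 -4.5] w 0.0128 t 10.125 n 1
[0.039, -0.055, 0.01, -0.099]
```

Emit:
play_rows(
  deltas=[0.5,0,0,0,0,0.5,0,0,0,0,0.5,0,0,0,0,0.5,0,0,-0.3,0,0.5,0,0,-0.7,0,0.5,0,0,-0.8,0,0.5,0,0,-0.8,0,0.5,0,0,-0.6,-10,0.5,0,0,-0.2,-10,0.5,0,0,0,-10,0.5,0,0,0,-10,0.5,0,0,0,-10],
)

```text
clock: 11.62
eef_pos: [0.373, -0.3188, 0.2465]
tool_rot: [0.937, -0.35, 0.001, 0.003]
ft_force: [1.1, 0.4, 0.4]
grip_width: 0.0426
```

```bash
python3 - <<'E'
from h import *
w=cam('wrist','w3.png')
plan((.42,.12,.25),30,12)
E
```

```text
at [ 0.373  -0.3188  0.2466] phi 319.22 F [ 0.5 -0.3  0.7] w 0.0426 t 11.675 n 12
[-0.349, -0.504, -0.005, -5.898]
[-0.295, -0.537, -0.005, -5.898]
[-0.238, -0.565, -0.005, -5.898]
[-0.179, -0.586, -0.005, -5.898]
[-0.118, -0.602, -0.005, -5.898]
[-0.055, -0.61, -0.005, -5.898]
[0.008, -0.613, -0.005, -5.898]
[0.071, -0.609, -0.005, -5.898]
[0.133, -0.598, -0.005, -5.898]
[0.194, -0.582, -0.005, -5.898]
[0.252, -0.559, -0.005, -5.898]
[0.308, -0.53, -0.005, -5.898]
```

Emit:
play_rows(
  deltas=[0.5,0,-0.5,0,-6,0.5,0,-0.8,0,-6,0.5,0,-0.8,0,-6,0.5,0.05,-0.8,0,-6,0.5,0.05,-0.8,0,-6,0.5,0.05,-0.8,0,-6,0.5,0.1,-0.8,0,-6,0.5,0.1,-0.8,0,-6,0.5,0.1,-0.8,0,-6,0.5,0.1,-0.8,0,-6,0.5,0.1,-0.8,0,-6,0.5,0.1,-0.8,0,-6],
)

```text
clock: 13.18
eef_pos: [0.4826, 0.2181, 0.2433]
tool_rot: [0.963, 0.269, 0.002, 0.004]
ft_force: [0.5, -0.5, 0.0]
grip_width: 0.0425
```

```bash
python3 - <<'E'
from h import *
plan((.49,.36,.22),101)
E
```

```text
at [0.4826 0.2181 0.2433] phi 31.25 F [ 0.5 -0.5  0. ] w 0.0425 t 13.175 n 7
[0.19, -0.28, 0.056, -9.964]
[0.236, -0.243, 0.056, -9.964]
[0.274, -0.198, 0.056, -9.964]
[0.304, -0.148, 0.056, -9.964]
[0.325, -0.093, 0.056, -9.964]
[0.337, -0.035, 0.056, -9.964]
[0.338, 0.024, 0.056, -9.964]
```

Emit:
play_rows(
  deltas=[0.5,0.19,-0.28,0.05,-9.9,0.5,0.24,-0.24,0.05,-9.9,0.5,0.27,-0.2,0.05,-9.9,0.5,0.3,-0.15,0.05,-9.9,0.5,0.32,-0.09,0.05,-9.9,0.5,0.25,-0.03,0.05,-9,0.5,0.15,0.02,0.05,-6,0.5,0.05,0,0,-2,0.5,0,0,0,0],
)

```text
clock: 14.3
eef_pos: [0.4858, 0.354, 0.2207]
tool_rot: [0.649, 0.761, -0.001, 0.005]
ft_force: [-0.3, -0.3, 0.3]
grip_width: 0.0425
```

```bash
python3 - <<'E'
from h import *
w=cam('wrist','w4.png');T=cam('top','top1.png')
cv2.imwrite('pics/m4.png',np.hstack([cv2.resize(w['color'],(480,360)),cv2.resize(T['color'][200:320,165:265],(300,360))]))
plan((.5086,.3805,.2),101)
E
```

```text
at [0.4859 0.3537 0.2209] phi 99.12 F [-0.1 -0.4  0.9] w 0.0427 t 14.4 n 1
[0.381, 0.445, 0.348, -1.882]
```

View pics/m4.png

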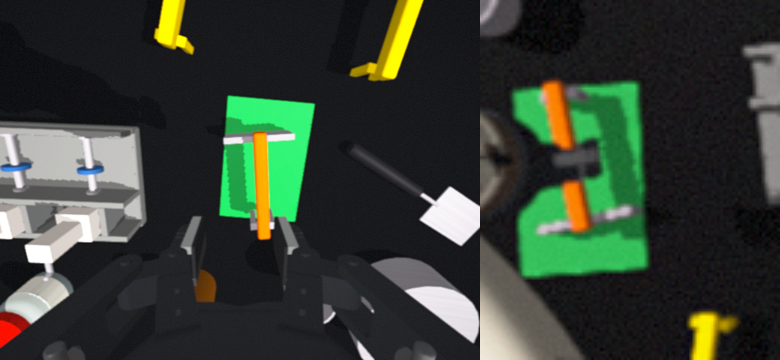

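```bash
cat >> h.py <<'E'
def handle(w,roi=None):
    h=cv2.cvtColor(w['color'],cv2.COLOR_BGR2HSV); m=cv2.inRange(h,(6,150,170),(18,255,255))
    n,l,s,ce=cv2.connectedComponentsWithStats(m); i=1+np.argmax(s[1:,4]); ys,xs=np.nonzero(l==i)
    pts=np.c_[xs,ys].astype(np.float32); r=cv2.minAreaRect(pts); b=cv2.boxPoints(r)
    return r,b
def endmids(b):
    e=[(b[i]+b[(i+1)%4])/2 for i in range(4)]; L=[np.linalg.norm(b[i]-b[(i+1)%4]) for i in range(4)]
    return (e[0],e[2]) if L[0]<L[1] else (e[1],e[3])
E
python3 - <<'E'
from h import *
np.set_printoptions(precision=4,suppress=True)
w=load('wrist');T=load('top')
r,b=handle(w);print(r)
e=endmids(b)
P=[at_z(w,x,.071) for x in e];v=P[0]-P[1];print(e,P,np.linalg.norm(v),np.degrees(np.arctan2(v[1],v[0])),(P[0]+P[1])/2)
h=cv2.cvtColor(w['color'],cv2.COLOR_BGR2HSV);m=cv2.inRange(h,(50,120,80),(75,255,255));ys,xs=np.nonzero(m);rr=cv2.minAreaRect(np.c_[xs,ys].astype(np.float32));b=cv2.boxPoints(rr)
print('mat',np.array([at_z(w,p,.003)[:2] for p in b]))
E
```

```text
((348.6541748046875, 247.41519165039062), (143.1646728515625, 18.06474494934082), 87.74542236328125)
(array([345.8382, 175.8883], dtype=float32), array([351.4702, 318.9421], dtype=float32)) [array([0.4395, 0.3672, 0.071 ]), array([0.5764, 0.3984, 0.071 ])] 0.14039629566125938 -167.19016840929834 [0.5079 0.3828 0.071 ]
mat [[0.5853 0.329 ]
 [0.4038 0.3201]
 [0.3949 0.4416]
 [0.5761 0.4699]]
```

```bash
python3 - <<'E'
from h import *
plan((.4963,.3794,.12),102.3,4)
E
```

```text
at [0.4859 0.3537 0.2209] phi 99.12 F [-0.1 -0.4  0.9] w 0.0427 t 14.4 n 4
[0.099, 0.06, 0.42, -0.796]
[0.098, 0.061, 0.42, -0.796]
[0.097, 0.063, 0.42, -0.796]
[0.096, 0.064, 0.42, -0.796]
```

Emit:
play_rows(
  deltas=[0.5,0.1,0.06,0.4,-0.8,0.5,0.1,0.06,0.4,-0.8,0.5,0.1,0.06,0.4,-0.8,0.5,0.06,0.04,0.3,-0.5,0.5,0.02,0.02,0.1,0,0.5,0,0,0,0,0.5,0,0,0,0],
)

```text
clock: 15.28
eef_pos: [0.4994, 0.3771, 0.1261]
tool_rot: [0.632, 0.775, 0.002, 0.006]
ft_force: [-0.6, -0.0, 0.7]
grip_width: 0.0428
```

```bash
python3 - <<'E'
from h import *
np.set_printoptions(precision=4,suppress=True)
w=cam('wrist','w5.png')
r,b=handle(w);e=endmids(b)
P=[at_z(w,x,.071) for x in e];v=P[0]-P[1];print(r,e,P,np.linalg.norm(v),np.degrees(np.arctan2(v[1],v[0])),(P[0]+P[1])/2)
plan((.4963,.3794,.037),102.3,2)
E
```

```text
((328.0730895996094, 265.00482177734375), (202.20071411132812, 26.03206443786621), 89.35625457763672) (array([326.9372, 163.9108], dtype=float32), array([329.209 , 366.0988], dtype=float32)) [array([0.4396, 0.3676, 0.071 ]), array([0.5758, 0.3983, 0.071 ])] 0.13961061447918424 -167.32979878549102 [0.5077 0.3829 0.071 ]
at [0.4995 0.3771 0.1262] phi 101.57 F [-0.7  0.1  0.5] w 0.0429 t 15.325 n 2
[0.024, -0.022, 0.743, -0.367]
[0.024, -0.022, 0.743, -0.367]
```

Emit:
play_rows(
  deltas=[0.5,0.03,-0.02,0.3,-0.6,0.5,0.02,-0.02,0.5,-0.5,0.5,0,0,0.4,0,0.5,0,0,0.2,0,0.5,0,0,0.05,0,0.5,0,0,0,0,0,0,0,0,0,0,0,0,0,0,0,0,0,0,0,0,0,0,0,0],
)

```text
clock: 16.58
eef_pos: [0.5026, 0.3828, 0.0461]
tool_rot: [0.625, 0.781, 0.01, 0.008]
ft_force: [-0.6, -0.1, -1.4]
grip_width: 0.0148
```

```bash
python3 - <<'E'
from h import *
plan((.4963,.3794,.037),102.7,2)
E
```

```text
at [0.5026 0.3828 0.0461] phi 102.64 F [-0.6 -0.1 -1.4] w 0.0148 t 16.575 n 2
[-0.016, -0.058, 0.076, -0.031]
[-0.016, -0.058, 0.076, -0.031]
```

Emit:
play_rows(
  deltas=[0.5,0,0,0,0,0.5,0,0,0,0,0.5,0,-0.05,0.05,0,0.5,0,-0.04,0.06,0,0.5,0,0,0.05,0,0.5,0,0,0,0,0.5,0,0,0,0],
)

```text
clock: 17.45
eef_pos: [0.4972, 0.3816, 0.0358]
tool_rot: [0.625, 0.781, 0.01, 0.008]
ft_force: [-0.0, 0.3, 0.2]
grip_width: 0.0429
```

```bash
python3 - <<'E'
from h import *
print(bot.get_obs()['tool_rot'],bot.get_obs()['joint_pos'])
plan((.4963,.3794,.037),102.7,1)
E
```

```text
[0.6249037  0.78060098 0.00975916 0.00788869] [ 0.65982888  0.61203683  0.04373142  0.97982429 -0.01077808  0.43905281]
at [0.4972 0.3816 0.0358] phi 102.64 F [-0.   0.3  0.2] w 0.0429 t 17.45 n 1
[-0.033, -0.023, -0.021, -0.057]
```

Emit:
play_rows(
  deltas=[0,0,0,0,0,0,0,0,0,0,0,0,0,0,0,0,0,0,0,0,0,0,0,-0.2,0,0,0,0,-0.4,0,0,0,0,-0.5,0,0,0,0,-0.5,0,0,0,0,-0.2,0,0,0,0,0,0],
)

```text
clock: 18.7
eef_pos: [0.4939, 0.3805, 0.1483]
tool_rot: [0.625, 0.781, 0.009, 0.008]
ft_force: [0.2, -0.1, -1.4]
grip_width: 0.0152
```

```bash
python3 - <<'E'
from h import *
np.set_printoptions(precision=4,suppress=True)
w=load('wrist');  # w5 pose
w5=w; print(blobs(w5,(100,120,60),(130,255,255),30)[0])
for u,s in blobs(w5,(100,120,60),(130,255,255),30)[0]: print(at_z(w5,u,.045))
w=cam('wrist','w6.png')
for u,s in blobs(w,(100,120,60),(130,255,255),30)[0]: print(u,s,at_z(w,u,.045))
r,b=handle(w);e=endmids(b);print(r,e)
p,f,o=pose();P=[at_z(w,x,p[2]+.035) for x in e];v=P[0]-P[1];print(np.linalg.norm(v),np.degrees(np.arctan2(v[1],v[0])),(P[0]+P[1])/2)
plan((.42,.14,.15),97);print(o['tool_rot'])
E
```

```text
[([18.3, 223.9], [0, 215, 37, 18, 444])]
[0.525  0.1659 0.045 ]
[25.0, 216.2] [0, 208, 52, 16, 595] [0.527  0.1581 0.045 ]
((318.5, 297.5), (221.0, 45.0), 90.0) (array([318.5, 187. ], dtype=float32), array([318.5, 408. ], dtype=float32))
0.08976290480241506 -167.35190633097915 [0.4787 0.3756 0.1826]
at [0.4937 0.3803 0.1476] phi 102.64 F [ 0.1 -0.2 -1.7] w 0.0152 t 18.75 n 5
[-0.728, -0.415, -0.008, 1.128]
[-0.736, -0.4, -0.008, 1.128]
[-0.744, -0.386, -0.008, 1.128]
[-0.751, -0.371, -0.008, 1.128]
[-0.758, -0.356, -0.008, 1.128]
[0.6249 0.7806 0.0084 0.0076]
```

View pics/w6.png

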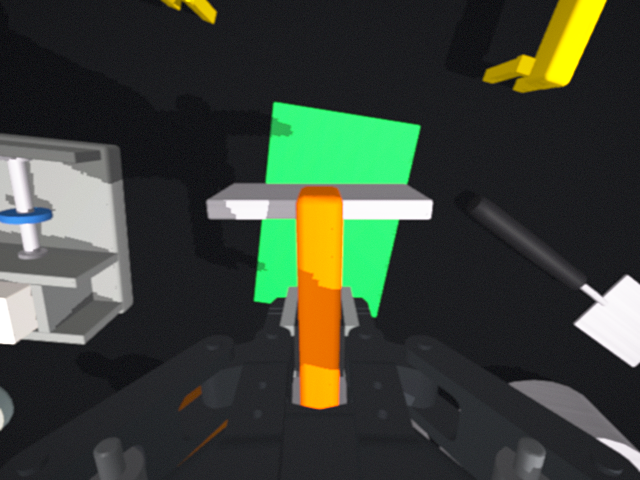

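```bash
python3 - <<'E'
from h import *
plan((.473,.149,.13),97,7)
E
```

```text
at [0.4937 0.3803 0.1476] phi 102.64 F [ 0.1 -0.2 -1.7] w 0.0152 t 18.75 n 7
[-0.527, -0.168, 0.042, 0.806]
[-0.529, -0.161, 0.042, 0.806]
[-0.531, -0.154, 0.042, 0.806]
[-0.533, -0.146, 0.042, 0.806]
[-0.535, -0.139, 0.042, 0.806]
[-0.537, -0.131, 0.042, 0.806]
[-0.539, -0.124, 0.042, 0.806]
```

Emit:
play_rows(
  deltas=[0,-0.3,-0.1,0.03,0.5,0,-0.53,-0.17,0.04,0.8,0,-0.53,-0.16,0.04,0.8,0,-0.53,-0.15,0.04,0.8,0,-0.53,-0.14,0.04,0.8,0,-0.53,-0.13,0.04,0.8,0,-0.4,-0.1,0.04,0.7,0,-0.2,-0.05,0,0.4,0,-0.1,-0.02,0,0,0,0,0,0,0,0,0,0,0,0],
)

```text
clock: 20.12
eef_pos: [0.4639, 0.1453, 0.1166]
tool_rot: [0.662, 0.749, -0.002, 0.002]
ft_force: [-0.5, 0.0, -2.0]
grip_width: 0.0154
```

```bash
cat >> h.py <<'E'
def tilt():
    x,y,z,w=bot.get_obs()['tool_rot']; return np.round([2*(x*z+y*w),2*(y*z-x*w)],4)
def prong(c=None,fwd=.0705):
    p,f,o=pose(); a=np.radians(f); return p+fwd*np.array([np.sin(a),-np.cos(a),0])+[0,0,-.033]
E
python3 - <<'E'
from h import *
np.set_printoptions(precision=4,suppress=True)
w=cam('wrist','w7.png');T=cam('top','top2.png')
for u,s in blobs(w,(100,120,60),(130,255,255),30)[0]: print('w',u,s,at_z(w,u,.045))
for u,s in blobs(T,(100,120,60),(130,255,255),8)[0]: print('t',u,s,at_z(T,u,.045))
r,b=handle(T);e=endmids(b);p,f,o=pose();P=[at_z(T,x,p[2]+.035) for x in e];print(r,P)
print(tilt(),'prong',prong());plan((.473,.149,.13),97)
cv2.imwrite('pics/m7.png',np.hstack([cv2.resize(w['color'],(400,300)),cv2.resize(T['color'][190:280,245:365],(400,300),interpolation=cv2.INTER_CUBIC)]))
E
```

```text
w [58.6, 333.1] [33, 318, 51, 29, 807] [ 0.5505 -0.0407  0.045 ]
w [190.6, 334.1] [170, 318, 43, 29, 738] [0.5388 0.0568 0.045 ]
t [346.7, 237.1] [342, 236, 10, 3, 16] [ 0.5522 -0.0434  0.045 ]
t [312.0, 241.2] [307, 240, 10, 3, 18] [0.5403 0.0548 0.045 ]
t [445.8, 300.2] [442, 293, 9, 16, 128] [ 0.3756 -0.3205  0.045 ]
t [596.5, 382.0] [579, 366, 61, 39, 312] [ 0.1529 -0.7316  0.045 ]
((576.5, 309.0), (84.0, 121.0), 90.0) [array([ 0.3603, -0.7782,  0.1516]), array([ 0.3597, -0.4677,  0.1516])]
[ 0.0015 -0.0057] prong [0.5338 0.1539 0.0836]
at [0.4639 0.1453 0.1166] phi 97.04 F [-0.3  0.1 -1.3] w 0.0154 t 20.225 n 1
[0.043, 0.159, -0.223, 0.045]
```

View pics/m7.png

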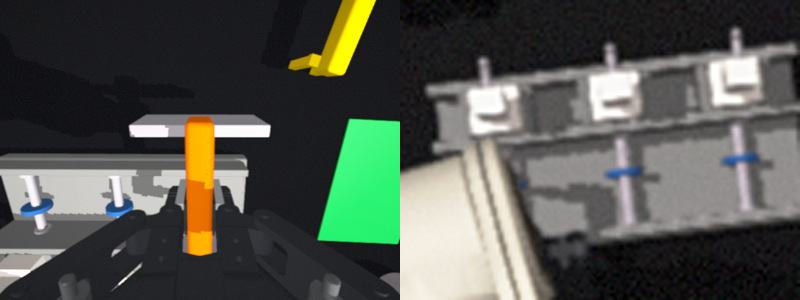

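Emit:
play_rows(
  deltas=[0,0.01,0.08,0,0,0,0.01,0.08,0,0,0,0,0,0,0,0,0,0,0.2,0,0,0,0,0.2,0,0,0,0,0,0,0,0,0,0,0],
)

```text
clock: 21.1
eef_pos: [0.4736, 0.1484, 0.0902]
tool_rot: [0.662, 0.75, -0.002, 0.002]
ft_force: [-0.4, -0.5, -1.6]
grip_width: 0.0152
```

```bash
python3 - <<'E'
from h import *
np.set_printoptions(precision=4,suppress=True)
print(tilt(),'prong',prong());plan((.473,.149,.062),97)
S=cam('scene','s7.png')
cv2.imwrite('pics/s7c.png',cv2.resize(S['color'][200:310,250:410],(800,550),interpolation=cv2.INTER_CUBIC))
E
```

```text
[ 0.0003 -0.006 ] prong [0.5436 0.1572 0.0572]
at [0.4736 0.1484 0.0902] phi 97.13 F [-0.4 -0.5 -1.6] w 0.0152 t 21.1 n 1
[0.011, -0.009, 0.47, 0.13]
```

View pics/s7c.png

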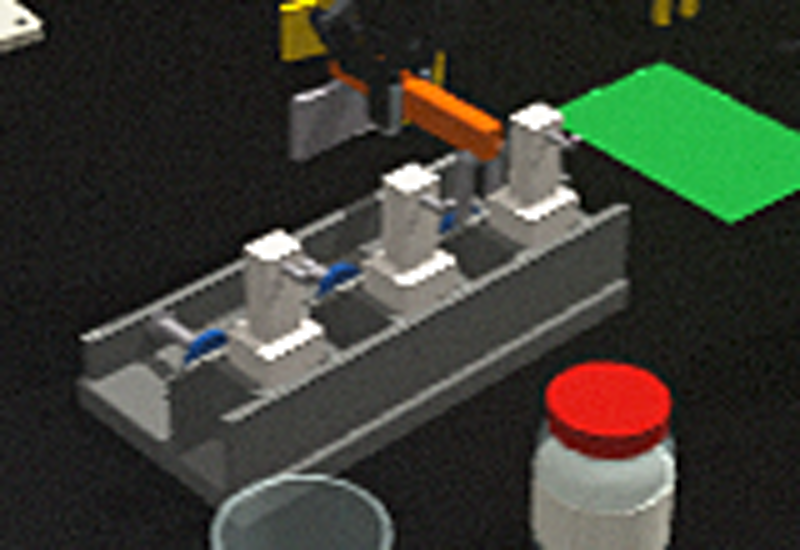

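Emit:
play_rows(
  deltas=[0,0,0,0.15,0,0,0,0,0.15,0,0,0,0,0.1,0,0,0,0,0.05,0,0,0,0,0,0],
)

```text
clock: 21.78
eef_pos: [0.4737, 0.1483, 0.0615]
tool_rot: [0.662, 0.75, -0.002, 0.002]
ft_force: [0.4, 0.7, -2.1]
grip_width: 0.0154
```

```bash
python3 - <<'E'
from h import *
np.set_printoptions(precision=4,suppress=True)
print(tilt(),'prong',prong());plan((.473,.149,.062),97)
E
```

```text
[ 0.0006 -0.0059] prong [0.5436 0.157  0.0285]
at [0.4737 0.1483 0.0615] phi 97.13 F [ 0.4  0.7 -2.1] w 0.0154 t 21.775 n 1
[0.014, -0.01, -0.009, 0.129]
```

Emit:
play_rows(
  deltas=[0,0,-0.1,0,0,0,0,-0.1,0,0,0,0,-0.1,0,0,0,0,-0.1,0,0,0,0,-0.1,0,0,0,0,-0.08,0,0,0,0,0,0,0],
)

```text
clock: 22.65
eef_pos: [0.4467, 0.1456, 0.0652]
tool_rot: [0.662, 0.749, 0.007, 0.009]
ft_force: [3.4, 0.6, -3.1]
grip_width: 0.0157
```

```bash
python3 - <<'E'
from h import *
np.set_printoptions(precision=4,suppress=True)
print(tilt(),'prong',prong());plan((.438,.144,.062),97)
E
```

```text
[ 0.0222 -0.0019] prong [0.5167 0.1543 0.0322]
at [0.4467 0.1456 0.0652] phi 97.06 F [ 3.4  0.6 -3.1] w 0.0157 t 22.65 n 1
[-0.009, -0.147, 0.054, 0.057]
```

Emit:
play_rows(
  deltas=[0,0,-0.1,0.03,0,0,0,-0.1,0.03,0,0,0,-0.05,0,0,0,0,0,0,0,0,0,0,0,0],
)

```text
clock: 23.28
eef_pos: [0.4411, 0.1453, 0.0658]
tool_rot: [0.663, 0.749, 0.015, 0.016]
ft_force: [4.7, 0.7, -3.3]
grip_width: 0.0152
```

```bash
python3 - <<'E'
from h import *
np.set_printoptions(precision=4,suppress=True)
print(tilt(),'prong',prong());plan((.438,.144,.062),97)
S=cam('scene','s8.png');T=cam('top')
cv2.imwrite('pics/s8c.png',np.hstack([cv2.resize(S['color'][200:310,250:410],(480,330),interpolation=cv2.INTER_CUBIC),cv2.resize(T['color'][190:280,245:365],(320,330))]))
E
```

```text
[0.0437 0.0011] prong [0.5111 0.1539 0.0328]
at [0.4411 0.1453 0.0658] phi 96.97 F [ 4.7  0.7 -3.3] w 0.0152 t 23.275 n 1
[-0.015, -0.054, 0.063, -0.028]
```

View pics/s8c.png

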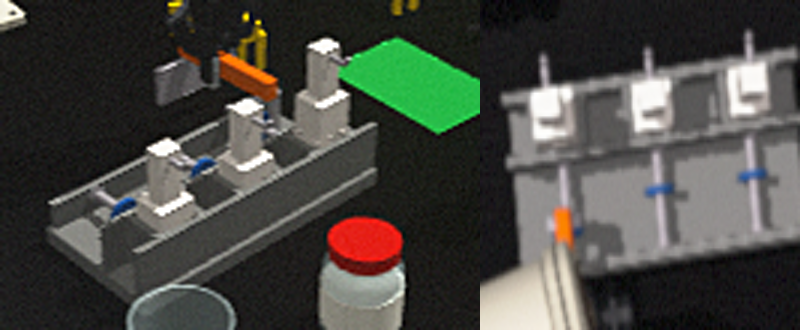

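Emit:
play_rows(
  deltas=[0,0,0.12,0,0,0,0,0.12,0,0,0,0,0.12,0,0,0,0,0.1,0,0,0,0,0,0,0,0,0,0,0,0,0,0,0,-0.2,0,0,0,0,-0.3,0,0,0,0,-0.3,0,0,0,0,-0.1,0,0,0,0,0,0],
)

```text
clock: 24.75
eef_pos: [0.4634, 0.1481, 0.1234]
tool_rot: [0.662, 0.749, 0.012, 0.013]
ft_force: [-0.7, 0.6, -1.7]
grip_width: 0.0154
```

```bash
python3 - <<'E'
from h import *
np.set_printoptions(precision=4,suppress=True)
print(tilt(),'prong',prong());p,f,o=pose()
t=np.array([.5554,.0577,.09])-prong()+p; print(t); plan(t,97,6)
E
```

```text
[ 0.0354 -0.0002] prong [0.5333 0.1567 0.0904]
[0.4854 0.0491 0.123 ]
at [0.4634 0.1481 0.1234] phi 97.02 F [-0.7  0.6 -1.7] w 0.0154 t 24.75 n 6
[-0.28, 0.027, 0.001, 0.004]
[-0.28, 0.027, 0.001, 0.004]
[-0.28, 0.027, 0.001, 0.004]
[-0.28, 0.027, 0.001, 0.004]
[-0.28, 0.027, 0.001, 0.004]
[-0.28, 0.027, 0.001, 0.004]
```

Emit:
play_rows(
  deltas=[0,-0.2,0.02,0,0,0,-0.28,0.03,0,0,0,-0.28,0.03,0,0,0,-0.28,0.03,0,0,0,-0.28,0.03,0,0,0,-0.15,0.02,0,0,0,-0.06,0,0,0,0,0,0,0,0,0,0,0,0,0],
)

```text
clock: 25.88
eef_pos: [0.4824, 0.049, 0.1202]
tool_rot: [0.664, 0.748, 0.008, 0.011]
ft_force: [-0.3, -0.9, -1.8]
grip_width: 0.015
```

```bash
python3 - <<'E'
from h import *
np.set_printoptions(precision=4,suppress=True)
w=cam('wrist','w9.png');S=cam('scene')
r,b=handle(w);e=endmids(b);print(r,e); o6=cv2.imread('pics/w6.png')
cv2.imwrite('pics/s9c.png',np.hstack([cv2.resize(S['color'][200:310,250:410],(480,330),interpolation=cv2.INTER_CUBIC),cv2.resize(w['color'],(320,330))]))
print(tilt(),'prong',prong());p,f,o=pose()
t=np.array([.5554,.0577,.09])-prong()+p; print(t); plan(t,97,1)
for u,s in blobs(w,(100,120,60),(130,255,255),30)[0]: print('w',u,s,at_z(w,u,.045))
E
```

```text
((317.6203308105469, 297.0057373046875), (44.97955322265625, 222.06454467773438), 0.5305013060569763) (array([318.6484, 185.9782], dtype=float32), array([316.5923, 408.0333], dtype=float32))
[ 0.0277 -0.0029] prong [0.5525 0.0575 0.0873]
[0.4854 0.0493 0.123 ]
at [0.4825 0.0491 0.1203] phi 96.83 F [-0.   1.8 -1.6] w 0.0153 t 25.975 n 1
[-0.002, 0.049, -0.045, -0.174]
w [189.4, 320.3] [169, 305, 42, 28, 705] [ 0.5508 -0.0424  0.045 ]
w [452.4, 320.9] [431, 306, 43, 28, 718] [0.527  0.1523 0.045 ]
```

View pics/s9c.png

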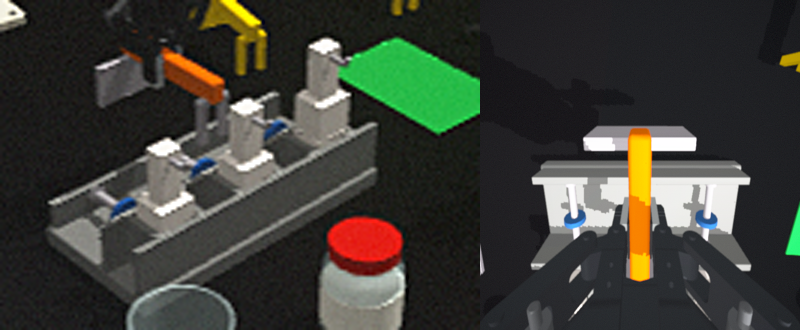

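Emit:
play_rows(
  deltas=[0,0,0.04,0,0,0,0,0,0.15,0,0,0,0,0.25,0,0,0,0,0.25,0,0,0,0,0.2,0,0,0,0,0.08,0,0,0,0,0,0,0,0,0,0,0],
)

```text
clock: 26.98
eef_pos: [0.4868, 0.0506, 0.0614]
tool_rot: [0.663, 0.749, 0.008, 0.011]
ft_force: [-0.1, 0.0, -2.2]
grip_width: 0.0151
```

```bash
python3 - <<'E'
from h import *
np.set_printoptions(precision=4,suppress=True)
print(tilt(),'prong',prong());print(bot.get_obs()['ft_force'])
E
```

```text
[ 0.0279 -0.0026] prong [0.5567 0.0592 0.0284]
[-0.1374  0.0017 -2.1886]
```

Emit:
play_rows(
  deltas=[0,0,-0.1,0,0,0,0,-0.1,0,0,0,0,-0.1,0,0,0,0,-0.1,0.02,0,0,0,-0.1,0.02,0,0,0,-0.1,0.02,0,0,0,-0.1,0.02,0,0,0,-0.1,0.02,0,0,0,0,0,0],
)

```text
clock: 28.1
eef_pos: [0.4533, 0.0465, 0.061]
tool_rot: [0.662, 0.748, 0.022, 0.023]
ft_force: [5.5, 0.6, -4.0]
grip_width: 0.0152
```

```bash
cat > chk.py <<'E'
from h import *
np.set_printoptions(precision=4,suppress=True)
print(tilt(),'prong',prong(),bot.get_obs()['ft_force'],bot.get_obs()['eef_pos'])
S=cam('scene')
# post tops: white bright column heights; report topmost white pixel near each post
g=cv2.cvtColor(S['color'],cv2.COLOR_BGR2GRAY)
dock=np.array([.5395,.0558]);ax=np.array([.9927,.1205]);ay=np.array([-.1205,.9927])
for i,y in ((1,.1),(2,0),(3,-.1)):
    b=dock+.061*ax+(y)*ay
    col=proj(S,[[*b,.145],[*b,.173]]); u=int(round(col[:,0].mean())); 
    ys=[r for r in range(190,300) if g[r,u-1:u+2].mean()>140]
    print('post',i,'expected v locked/free',col[:,1].round(1),'top',ys[:1])
E
python3 chk.py
```

```text
[0.0643 0.002 ] prong [0.5233 0.055  0.028 ] [ 5.4786  0.5997 -4.0322] [0.4533 0.0465 0.061 ]
post 1 expected v locked/free [222.9 214.5] top [214]
post 2 expected v locked/free [235.4 226.8] top [203]
post 3 expected v locked/free [249.  240.2] top [232]
```

Emit:
play_rows(
  deltas=[0,0,-0.1,0.02,0,0,0,-0.1,0,0,0,0,0,0,0],
)

```text
clock: 28.52
eef_pos: [0.4473, 0.0457, 0.0614]
tool_rot: [0.662, 0.748, 0.027, 0.028]
ft_force: [5.3, 0.4, -4.6]
grip_width: 0.0154
```

```bash
sed -i "s/^g=.*/cv2.imwrite('pics\/chk.png',cv2.resize(S['color'][200:310,250:410],(800,550),interpolation=cv2.INTER_CUBIC)); g=cv2.cvtColor(S['color'],cv2.COLOR_BGR2GRAY)/; s/range(190,300)/range(int(col[1,1])-6,300)/" chk.py; python3 chk.py
```

```text
[0.0765 0.0035] prong [0.5172 0.0543 0.0284] [ 5.283   0.3778 -4.5793] [0.4473 0.0457 0.0614]
post 1 expected v locked/free [222.9 214.5] top [214]
post 2 expected v locked/free [235.4 226.8] top [224]
post 3 expected v locked/free [249.  240.2] top [246]
```

View pics/chk.png

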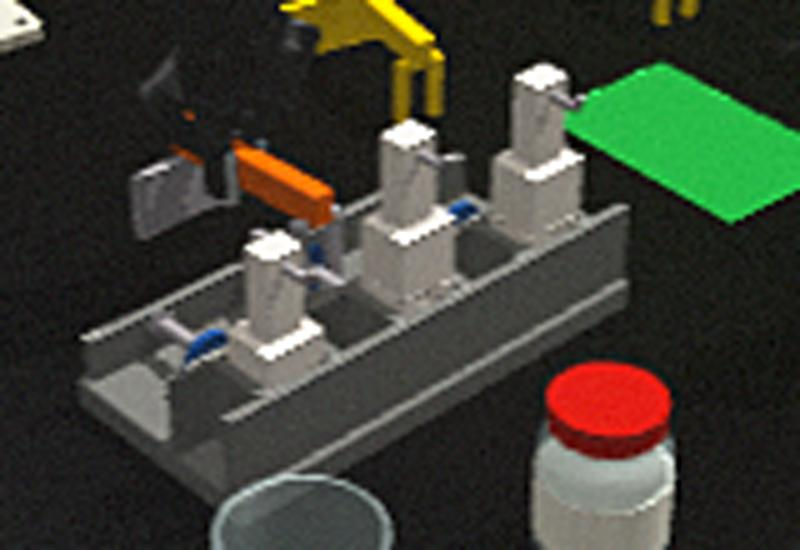

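Emit:
play_rows(
  deltas=[0,0,0.12,0,0,0,0,0.12,0,0,0,0,0.12,0,0,0,0,0.12,0,0,0,0,0,0,0,0,0,0,0,0,0,0,0,-0.2,0,0,0,0,-0.3,0,0,0,0,-0.3,0,0,0,0,-0.1,0,0,0,0,0,0],
)

```text
clock: 29.95
eef_pos: [0.4693, 0.0487, 0.1199]
tool_rot: [0.662, 0.748, 0.024, 0.025]
ft_force: [0.2, -1.4, -1.4]
grip_width: 0.0155
```

```bash
python3 - <<'E'
from h import *
np.set_printoptions(precision=4,suppress=True)
print(tilt(),'prong',prong());p,f,o=pose()
t=np.array([.5673,-.0401,.09])-prong()+p; print(t); plan(t,97,6)
E
```

```text
[0.069  0.0024] prong [0.5393 0.0573 0.0869]
[ 0.4973 -0.0487  0.123 ]
at [0.4693 0.0487 0.1199] phi 96.99 F [ 0.2 -1.4 -1.4] w 0.0155 t 29.95 n 6
[-0.278, 0.044, -0.009, -0.002]
[-0.278, 0.044, -0.009, -0.002]
[-0.278, 0.044, -0.009, -0.002]
[-0.278, 0.044, -0.009, -0.002]
[-0.278, 0.044, -0.009, -0.002]
[-0.278, 0.044, -0.009, -0.002]
```

Emit:
play_rows(
  deltas=[0,-0.2,0.03,0,0,0,-0.28,0.04,0,0,0,-0.28,0.05,0,0,0,-0.28,0.05,0,0,0,-0.28,0.05,0,0,0,-0.15,0.04,0,0,0,-0.06,0.03,0,0,0,0,0,0,0,0,0,0,0,0],
)

```text
clock: 31.08
eef_pos: [0.4968, -0.0463, 0.1182]
tool_rot: [0.662, 0.748, 0.021, 0.023]
ft_force: [0.1, -0.1, -1.0]
grip_width: 0.0154
```

```bash
python3 - <<'E'
from h import *
np.set_printoptions(precision=4,suppress=True)
w=cam('wrist','w10.png');r,b=handle(w);print(endmids(b))
for u,s in blobs(w,(100,120,60),(130,255,255),30)[0]: print('w',u,s,at_z(w,u,.045))
print(tilt(),'prong',prong());p,f,o=pose()
t=np.array([.5673,-.0401,.09])-prong()+p; print(t); plan(t,97,1)
E
```

```text
(array([319.5, 189. ], dtype=float32), array([319.5, 408. ], dtype=float32))
w [448.2, 314.8] [427, 299, 43, 29, 744] [0.5389 0.0531 0.045 ]
w [581.7, 315.0] [557, 300, 51, 29, 804] [0.5267 0.1503 0.045 ]
[0.0622 0.002 ] prong [ 0.5668 -0.0377  0.0853]
[ 0.4973 -0.0487  0.123 ]
at [ 0.4968 -0.0463  0.1183] phi 96.98 F [-0.3  1.5 -2.3] w 0.015 t 31.125 n 1
[-0.04, 0.003, -0.079, -0.018]
```

Emit:
play_rows(
  deltas=[0,-0.03,-0.04,0,0,0,-0.02,-0.05,0,0,0,0,0,0.15,0,0,0,0,0.25,0,0,0,0,0.25,0,0,0,0,0.2,0,0,0,0,0.08,0,0,0,0,0,0,0,0,0,0,0],
)

```text
clock: 32.25
eef_pos: [0.4947, -0.049, 0.0592]
tool_rot: [0.662, 0.749, 0.022, 0.023]
ft_force: [0.2, -0.0, -1.6]
grip_width: 0.015
```

```bash
python3 - <<'E'
from h import *
np.set_printoptions(precision=4,suppress=True)
print(tilt(),'prong',prong());print(bot.get_obs()['ft_force'],bot.get_obs()['joint_pos'])
E
```

```text
[0.0624 0.0023] prong [ 0.5647 -0.0404  0.0262]
[ 0.1777 -0.0299 -1.6392] [-0.1042  0.3403 -0.3477  0.821   0.0088 -0.2276]
```

Emit:
play_rows(
  deltas=[0,0,-0.1,0,0,0,0,-0.1,0,0,0,0,-0.1,0,0,0,0,-0.1,0.01,0,0,0,-0.1,0.01,0,0,0,-0.1,0.01,0,0,0,-0.1,0.01,0,0,0,-0.1,0.01,0,0,0,-0.1,0.01,0,0,0,0,0,0],
)

```text
clock: 33.5
eef_pos: [0.4601, -0.0547, 0.0609]
tool_rot: [0.66, 0.749, 0.039, 0.039]
ft_force: [5.7, 1.4, -4.7]
grip_width: 0.0153
```

```bash
python3 chk.py
```

```text
[0.1096 0.0067] prong [ 0.53   -0.0458  0.0279] [ 5.6533  1.4106 -4.6904] [ 0.4601 -0.0547  0.0609]
post 1 expected v locked/free [222.9 214.5] top [214]
post 2 expected v locked/free [235.4 226.8] top [224]
post 3 expected v locked/free [249.  240.2] top [238]
```

Emit:
play_rows(
  deltas=[0,0,0.12,0,0,0,0,0.12,0,0,0,0,0.12,0,0,0,0,0.08,0,0,0,0,0,0,0,0,0,0,0,0,0,0,0,-0.3,0,0,0,0,-0.5,0,0,0,0,-0.5,0,0,0,0,-0.3,0,0,0,-0.2,0,0,0,0,-0.2,0,0],
)

```text
clock: 35.05
eef_pos: [0.4466, -0.055, 0.1564]
tool_rot: [0.66, 0.749, 0.035, 0.035]
ft_force: [0.1, 0.1, -1.2]
grip_width: 0.0151
```

```bash
python3 - <<'E'
from h import *
np.set_printoptions(precision=4,suppress=True)
print(tilt(),'prong',prong());p,f,o=pose()
plan((.45,.25,.155),96,8)
E
```

```text
[0.0982 0.0065] prong [ 0.5165 -0.0461  0.1234]
at [ 0.4466 -0.055   0.1564] phi 97.25 F [ 0.1  0.1 -1.2] w 0.0151 t 35.05 n 8
[0.63, 0.087, 0.003, 0.156]
[0.63, 0.085, 0.003, 0.156]
[0.63, 0.084, 0.003, 0.156]
[0.63, 0.082, 0.003, 0.156]
[0.63, 0.08, 0.003, 0.156]
[0.631, 0.079, 0.003, 0.156]
[0.631, 0.077, 0.003, 0.156]
[0.631, 0.075, 0.003, 0.156]
```

Emit:
play_rows(
  deltas=[0,0.4,0,0,0.1,0,0.65,0,0,0.2,0,0.65,0,0,0.2,0,0.65,0,0,0.2,0,0.65,0.02,0,0.2,0,0.65,0.05,0,0.2,0,0.65,0.1,0,0.2,0,0.65,0.1,0,0.2,0,0.65,0.1,0,0.2,0,0.5,0.1,0,0.2,0,0.3,0.1,0,0.2,0,0.15,0.05,0,0],
)

```text
clock: 36.55
eef_pos: [0.4208, 0.3398, 0.1386]
tool_rot: [0.677, 0.735, 0.019, 0.028]
ft_force: [0.3, -0.4, -1.5]
grip_width: 0.0152
```

```bash
python3 - <<'E'
from h import *
np.set_printoptions(precision=4,suppress=True)
print(tilt(),'prong',prong())
plan((.48,.3855,.10),94.5,4)
E
```

```text
[ 0.0664 -0.0092] prong [0.491  0.3457 0.1056]
at [0.4208 0.3398 0.1386] phi 94.75 F [ 0.3 -0.4 -1.5] w 0.0152 t 36.55 n 4
[0.169, 0.262, 0.161, 0.063]
[0.169, 0.262, 0.161, 0.063]
[0.17, 0.261, 0.161, 0.063]
[0.17, 0.261, 0.161, 0.063]
```

Emit:
play_rows(
  deltas=[0,0.17,0.22,0.16,0,0,0.17,0.25,0.16,0,0,0.17,0.25,0.16,0,0,0.12,0.22,0.16,0,0,0.05,0.1,0.16,0,0,0,0.05,0,0,0,0,0,0,0],
)

```text
clock: 37.42
eef_pos: [0.4834, 0.3801, 0.0875]
tool_rot: [0.678, 0.735, 0.013, 0.027]
ft_force: [0.3, 0.4, -0.9]
grip_width: 0.0157
```

```bash
python3 - <<'E'
from h import *
np.set_printoptions(precision=4,suppress=True)
print(tilt(),'prong',prong())
plan((.48,.3855,.05),94.5,3)
E
```

```text
[ 0.0571 -0.0183] prong [0.5537 0.3858 0.0545]
at [0.4834 0.3801 0.0875] phi 94.65 F [ 0.3  0.4 -0.9] w 0.0157 t 37.425 n 3
[0.031, -0.017, 0.208, 0.05]
[0.031, -0.017, 0.208, 0.05]
[0.031, -0.017, 0.208, 0.05]
```

Emit:
play_rows(
  deltas=[0,0.05,-0.04,0.1,0.3,0,0.04,-0.05,0.2,0.3,0,0,0,0.2,0,0,0,0,0.15,0,0,0,0,0.1,0,0,0,0,0.04,0,0,0,0,0,0],
)

```text
clock: 38.3
eef_pos: [0.4796, 0.3845, 0.0383]
tool_rot: [0.681, 0.731, 0.013, 0.027]
ft_force: [-0.3, 0.3, 1.1]
grip_width: 0.0151
```

```bash
python3 - <<'E'
from h import *
np.set_printoptions(precision=4,suppress=True)
print(tilt(),'prong',prong())
plan((.48,.3855,.036),94,1)
E
```

```text
[ 0.0577 -0.0172] prong [0.5499 0.3895 0.0053]
at [0.4796 0.3845 0.0383] phi 94.05 F [-0.3  0.3  1.1] w 0.0151 t 38.3 n 1
[0.016, 0.008, 0.038, 0.049]
```

Emit:
play_rows(
  deltas=[0,0,0,0.03,0,0,0,0,0.02,0,0,0,0,0,0,0.3,0,0,0,0,0.5,0,0,0,0,0.5,0,0,0,0,0.5,0,0,-0.2,0,0.5,0,0,-0.4,0,0.5,0,0,-0.7,0,0.5,0,0,-0.7,0,0.5,0,0,-0.5,0,0.5,0,0,0,0],
)

```text
clock: 39.8
eef_pos: [0.472, 0.3878, 0.1961]
tool_rot: [0.681, 0.731, 0.017, 0.028]
ft_force: [0.9, 0.4, -0.9]
grip_width: 0.0426
```

```bash
python3 - <<'E'
from h import *
np.set_printoptions(precision=4,suppress=True)
w=cam('wrist','w11.png');T=cam('top')
r,b=handle(w);e=endmids(b)
P=[at_z(w,x,.071) for x in e];v=P[0]-P[1];print(r,np.linalg.norm(v),np.degrees(np.arctan2(v[1],v[0])),(P[0]+P[1])/2)
h=cv2.cvtColor(w['color'],cv2.COLOR_BGR2HSV);m=cv2.inRange(h,(50,120,80),(75,255,255));ys,xs=np.nonzero(m)
print('mat bbox',xs.min(),xs.max(),ys.min(),ys.max());rr=cv2.minAreaRect(np.c_[xs,ys].astype(np.float32));print(np.array([at_z(w,p,.003)[:2] for p in cv2.boxPoints(rr)]))
print(tilt());plan((.58,.16,.26),97,8)
E
```

```text
((316.9964904785156, 239.0107421875), (154.08892822265625, 19.092369079589844), 89.59075164794922) 0.13959956463345524 -175.6943875390513 [0.4922 0.3839 0.071 ]
mat bbox 259 387 128 297
[[0.5867 0.3224]
 [0.4038 0.3211]
 [0.3952 0.4415]
 [0.5749 0.4673]]
[ 0.0585 -0.0169]
at [0.4707 0.3865 0.1926] phi 94.04 F [ 0.  -0.2 -0.6] w 0.0423 t 39.9 n 8
[-0.487, 0.194, -0.14, -0.37]
[-0.488, 0.191, -0.14, -0.37]
[-0.489, 0.188, -0.14, -0.37]
[-0.491, 0.184, -0.14, -0.37]
[-0.492, 0.181, -0.14, -0.37]
[-0.493, 0.178, -0.14, -0.37]
[-0.494, 0.175, -0.14, -0.37]
[-0.495, 0.172, -0.14, -0.37]
```

View pics/w11.png

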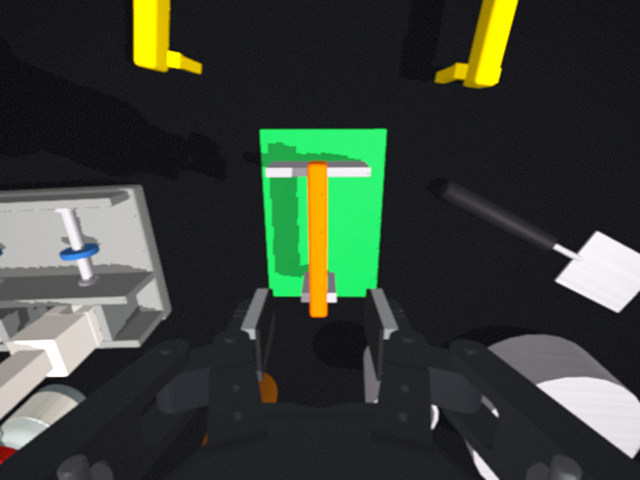

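Emit:
play_rows(
  deltas=[0.7,-0.2,0.05,-0.3,-0.3,0.7,-0.45,0.15,-0.4,-0.4,0.7,-0.48,0.2,-0.2,-0.4,0.7,-0.48,0.2,-0.1,-0.4,0.7,-0.48,0.2,-0.1,-0.4,0.7,-0.48,0.2,0,-0.4,0.7,-0.48,0.2,0,-0.4,0.7,-0.3,0.15,0,-0.3,0.7,-0.15,0.1,0,0,0.7,0,0,0,0,0.7,0,0,0,0],
)

```text
clock: 41.28
eef_pos: [0.5736, 0.1727, 0.2677]
tool_rot: [0.662, 0.749, 0.004, 0.026]
ft_force: [-0.3, -0.8, -0.7]
grip_width: 0.0596
```

```bash
python3 - <<'E'
from h import *
np.set_printoptions(precision=4,suppress=True)
w=cam('wrist','w12.png')
print(tilt(),proj(w,[[.5883,.1619,.173],[.5883,.1619,.118]])); plan((.582,.162,.20),97,2)
E
```

```text
[ 0.0448 -0.0281] [[308.5689 254.8888]
 [312.4257 232.6401]]
at [0.5735 0.1728 0.2677] phi 97.09 F [ 0.9 -0.1  0.2] w 0.0604 t 41.325 n 2
[-0.098, 0.059, 0.564, 0.045]
[-0.098, 0.059, 0.564, 0.045]
```

View pics/w12.png

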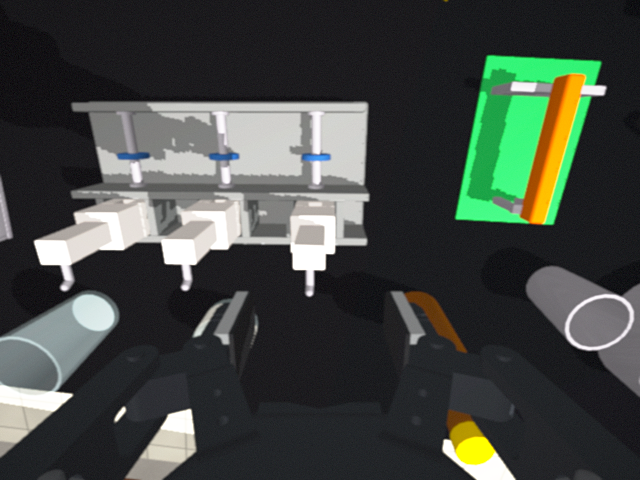

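Emit:
play_rows(
  deltas=[0.7,-0.07,0.06,0.1,0,0.7,-0.06,0.05,0.3,0,0.7,0,0,0.4,0,0.7,0,0,0.3,0,0.7,0,0,0.1,0,0.7,0,0,0,0,0.7,0,0,0,0],
)

```text
clock: 42.2
eef_pos: [0.5842, 0.1666, 0.194]
tool_rot: [0.66, 0.751, 0.005, 0.026]
ft_force: [0.6, 0.1, 0.3]
grip_width: 0.0603
```

```bash
python3 - <<'E'
from h import *
np.set_printoptions(precision=4,suppress=True)
print(tilt()); plan((.589,.1615,.133),97,2)
E
```

```text
[ 0.0459 -0.0275]
at [0.5842 0.1666 0.194 ] phi 97.43 F [0.6 0.1 0.3] w 0.0603 t 42.2 n 2
[-0.047, 0.034, 0.508, 0.216]
[-0.047, 0.034, 0.508, 0.216]
```

Emit:
play_rows(
  deltas=[0.7,-0.05,0.03,0.1,0.3,0.7,0,0,0.3,0,0.7,0,0,0.35,0,0.7,0,0,0.2,0,0.7,0,0,0.06,0,0.7,0,0,0,0,0,0,0,0,0,0,0,0,0,0,0,0,0,0,0,0,0,0,0,0,0,0,0,0,0,0,0,0,0,0],
)

```text
clock: 43.7
eef_pos: [0.5932, 0.1626, 0.137]
tool_rot: [0.662, 0.749, 0.009, 0.029]
ft_force: [-0.4, -0.7, 0.1]
grip_width: 0.0235
```

```bash
python3 - <<'E'
from h import *
np.set_printoptions(precision=4,suppress=True)
print(tilt()); plan((.589,.1615,.133),97,2)
E
```

```text
[ 0.0559 -0.0244]
at [0.5932 0.1626 0.137 ] phi 97.06 F [-0.4 -0.7  0.1] w 0.0235 t 43.7 n 2
[-0.005, -0.036, 0.033, 0.03]
[-0.005, -0.036, 0.033, 0.03]
```

Emit:
play_rows(
  deltas=[0,0,0,-0.15,0,0,0,0,-0.35,0,0,0,0,-0.45,0,0,0,0,-0.45,0,0,0,-0.1,-0.3,0,0,0,-0.3,-0.1,0,0,0,-0.5,0,0,0,-0.1,-0.5,0,0,0,-0.3,-0.45,0,0,0,-0.5,-0.3,0,0,0,-0.6,-0.15,0,0.5,0,-0.6,0,0,0.5],
)

```text
clock: 45.2
eef_pos: [0.4609, 0.0216, 0.249]
tool_rot: [0.666, 0.745, 0.011, 0.03]
ft_force: [0.7, 0.6, -2.3]
grip_width: 0.0228
```

```bash
python3 - <<'E'
from h import *
np.set_printoptions(precision=4,suppress=True)
print(tilt()); plan((.50,-.24,.23),92,6)
E
```

```text
[ 0.0592 -0.0246]
at [0.4609 0.0216 0.249 ] phi 96.37 F [ 0.7  0.6 -2.3] w 0.0228 t 45.2 n 6
[-0.734, 0.027, 0.053, 0.729]
[-0.734, 0.037, 0.053, 0.729]
[-0.733, 0.046, 0.053, 0.729]
[-0.733, 0.055, 0.053, 0.729]
[-0.732, 0.065, 0.053, 0.729]
[-0.731, 0.074, 0.053, 0.729]
```

```bash
python3 - <<'E'
from h import *
plan((.61,-.30,.20),90,9)
E
```

```text
at [0.4609 0.0216 0.249 ] phi 96.37 F [ 0.7  0.6 -2.3] w 0.0228 t 45.2 n 9
[-0.623, 0.208, 0.091, 0.708]
[-0.62, 0.216, 0.091, 0.708]
[-0.617, 0.224, 0.091, 0.708]
[-0.614, 0.231, 0.091, 0.708]
[-0.612, 0.239, 0.091, 0.708]
[-0.609, 0.246, 0.091, 0.708]
[-0.605, 0.254, 0.091, 0.708]
[-0.602, 0.261, 0.091, 0.708]
[-0.599, 0.269, 0.091, 0.708]
```

Emit:
play_rows(
  deltas=[0,-0.6,0.05,0,0.7,0,-0.62,0.1,0,0.7,0,-0.62,0.2,0.05,0.7,0,-0.62,0.3,0.1,0.7,0,-0.62,0.3,0.1,0.7,0,-0.61,0.3,0.1,0.7,0,-0.6,0.3,0.1,0.7,0,-0.45,0.3,0.1,0.7,0,-0.3,0.25,0.1,0.4,0,-0.15,0.15,0.1,0,0,-0.05,0.05,0,0,0,0,0,0,0],
)

```text
clock: 46.7
eef_pos: [0.6229, -0.3003, 0.2261]
tool_rot: [0.707, 0.706, 0.013, 0.032]
ft_force: [-1.3, 0.3, -1.7]
grip_width: 0.0232
```

```bash
python3 - <<'E'
from h import *
np.set_printoptions(precision=4,suppress=True)
print(tilt()); plan((.62,-.317,.16),90,3)
E
```

```text
[ 0.063  -0.0261]
at [ 0.6229 -0.3003  0.2261] phi 89.92 F [-1.3  0.3 -1.7] w 0.0232 t 46.7 n 3
[-0.093, -0.016, 0.367, -0.028]
[-0.093, -0.016, 0.367, -0.028]
[-0.093, -0.016, 0.367, -0.028]
```

Emit:
play_rows(
  deltas=[0,-0.08,-0.03,0.2,0,0,-0.08,-0.04,0.35,0,0,-0.05,-0.02,0.4,0,0,0,0,0.35,0,0,0,0,0.2,0,0,0,0,0.1,0,0,0,0,0,0,0,0,0,0,0],
)

```text
clock: 47.7
eef_pos: [0.622, -0.3143, 0.1292]
tool_rot: [0.706, 0.707, 0.013, 0.033]
ft_force: [0.3, 0.4, -1.8]
grip_width: 0.0234
```

```bash
python3 - <<'E'
from h import *
np.set_printoptions(precision=4,suppress=True)
print(tilt()); plan((.624,-.317,.122),90,1)
E
```

```text
[ 0.0651 -0.0276]
at [ 0.622  -0.3143  0.1292] phi 90.06 F [ 0.3  0.4 -1.8] w 0.0234 t 47.7 n 1
[-0.045, 0.033, 0.119, 0.056]
```

Emit:
play_rows(
  deltas=[0,0,0,0.06,0,0,0,0,0.05,0,0,0,0,0.03,0,0,0,0,0,0,0.3,0,0,0,0,0.7,0,0,0,0,0.7,0,0,0,0,0.7,0,0,0,0,0.7,0,0,-0.2,0,0.7,0,0,-0.5,0,0.7,0,0,-0.6,0,0.7,0,0,-0.6,0],
)

```text
clock: 49.2
eef_pos: [0.6146, -0.3111, 0.2388]
tool_rot: [0.706, 0.707, 0.013, 0.033]
ft_force: [-0.2, 0.6, -0.1]
grip_width: 0.0598
```

```bash
python3 - <<'E'
from h import *
np.set_printoptions(precision=4,suppress=True)
w=cam('wrist','w13.png')
print(tilt(),proj(w,[[.62,-.315,.158],[.62,-.315,.103]])); plan((.60,.055,.28),97,9)
E
```

```text
[ 0.0737 -0.0322] [[318.5948 249.1462]
 [320.5219 225.1772]]
at [ 0.6164 -0.312   0.2457] phi 90.06 F [ 1.2 -0.1  4. ] w 0.0598 t 49.25 n 9
[0.68, -0.03, -0.064, -0.771]
[0.68, -0.02, -0.064, -0.771]
[0.68, -0.011, -0.064, -0.771]
[0.68, -0.002, -0.064, -0.771]
[0.68, 0.007, -0.064, -0.771]
[0.68, 0.016, -0.064, -0.771]
[0.68, 0.025, -0.064, -0.771]
[0.68, 0.034, -0.064, -0.771]
[0.679, 0.044, -0.064, -0.771]
```

Emit:
play_rows(
  deltas=[0.7,0.4,-0.02,0,-0.6,0.7,0.68,-0.05,0,-0.8,0.7,0.68,-0.05,0,-0.8,0.7,0.68,-0.05,0,-0.8,0.7,0.68,-0.02,0,-0.8,0.7,0.68,0,0,-0.8,0.7,0.68,0,0,-0.8,0.7,0.68,0,0,-0.8,0.7,0.4,0,0,-0.5,0.7,0.2,0,0,0,0.7,0.1,0,0,0,0.7,0,0,0,0],
)

```text
clock: 50.75
eef_pos: [0.5773, 0.0577, 0.2322]
tool_rot: [0.659, 0.751, 0.013, 0.038]
ft_force: [-0.1, -0.8, -0.2]
grip_width: 0.0597
```

```bash
python3 - <<'E'
from h import *
np.set_printoptions(precision=4,suppress=True)
print(tilt()); plan((.6005,.0635,.133),97,2)
S=cam('scene','s13.png');q=proj(S,[[.62,-.315,z] for z in (.16,.15,.13,.1,.06,.03,.01)]).round().astype(int);print(q.tolist(),[S['color'][v,u].tolist() for u,v in q],[S['color'][v,u+14].tolist() for u,v in q])
E
```

```text
[ 0.0743 -0.03  ]
at [0.5773 0.0577 0.2322] phi 97.46 F [-0.1 -0.8 -0.2] w 0.0597 t 50.75 n 2
[0.023, 0.198, 0.827, 0.231]
[0.023, 0.198, 0.827, 0.231]
[[205, 284], [206, 288], [207, 294], [209, 304], [211, 316], [213, 326], [214, 331]] [[254, 255, 255], [254, 255, 255], [112, 120, 123], [114, 123, 127], [121, 125, 134], [211, 221, 227], [110, 107, 109]] [[28, 27, 28], [86, 88, 89], [74, 74, 76], [108, 102, 106], [191, 187, 196], [196, 192, 195], [195, 190, 196]]
```

Emit:
play_rows(
  deltas=[0.7,0.04,0.1,0,0.2,0.7,0.04,0.1,0,0.2,0.7,0.02,0.08,0,0,0.7,0,0.02,0,0,0.7,0,0,0.2,0,0.7,0,0,0.2,0,0.7,0,0,0,0,0.7,0,0,0,0],
)

```text
clock: 51.8
eef_pos: [0.5976, 0.0627, 0.2065]
tool_rot: [0.664, 0.747, 0.012, 0.037]
ft_force: [0.1, 0.1, -0.6]
grip_width: 0.0598
```

```bash
python3 - <<'E'
from h import *
np.set_printoptions(precision=4,suppress=True)
print(tilt()); plan((.6014,.0634,.135),97,1)
E
```

```text
[ 0.0723 -0.031 ]
at [0.5976 0.0627 0.2065] phi 96.77 F [ 0.1  0.1 -0.6] w 0.0598 t 51.8 n 1
[0.004, 0.064, 1.191, -0.231]
```

Emit:
play_rows(
  deltas=[0.7,0.05,-0.02,0.15,0,0.7,0,0,0.3,0,0.7,0,0,0.35,0,0.7,0,0,0.25,0,0.7,0,0,0.1,0,0.7,0,0,0.02,0,0.7,0,0,0,0,0,0,0,0,0,0,0,0,0,0,0,0,0,0,0,0,0,0,0,0,0,0,0,0,0],
)

```text
clock: 53.3
eef_pos: [0.6028, 0.0645, 0.1366]
tool_rot: [0.663, 0.747, 0.015, 0.039]
ft_force: [0.5, 0.2, -0.3]
grip_width: 0.0233
```

```bash
python3 - <<'E'
from h import *
np.set_printoptions(precision=4,suppress=True)
print(tilt()); plan((.6014,.0634,.135),97,1)
E
```

```text
[ 0.0785 -0.0296]
at [0.6028 0.0645 0.1366] phi 96.79 F [ 0.5  0.2 -0.3] w 0.0233 t 53.3 n 1
[-0.016, -0.026, 0.026, -0.206]
```

Emit:
play_rows(
  deltas=[0,0,0,-0.15,0,0,0,0,-0.35,0,0,0,0,-0.45,0,0,0,0,-0.45,0,0,0,-0.1,-0.3,0,0,0,-0.3,-0.1,0,0,0,-0.5,0,0,0,-0.1,-0.5,0,0,0,-0.3,-0.45,0,0,0,-0.5,-0.3,0,0,0,-0.6,-0.15,0,0.5,0,-0.6,0,0,0.5],
)

```text
clock: 54.8
eef_pos: [0.4685, -0.0741, 0.2448]
tool_rot: [0.668, 0.743, 0.017, 0.04]
ft_force: [1.0, -0.1, -2.5]
grip_width: 0.0232
```

```bash
python3 - <<'E'
from h import *
np.set_printoptions(precision=4,suppress=True)
print(tilt()); plan((.545,-.31,.20),90,6)
E
```

```text
[ 0.083  -0.0279]
at [ 0.4685 -0.0741  0.2448] phi 96.13 F [ 1.  -0.1 -2.5] w 0.0232 t 54.8 n 6
[-0.674, 0.141, 0.125, 1.022]
[-0.672, 0.153, 0.125, 1.022]
[-0.669, 0.165, 0.125, 1.022]
[-0.666, 0.177, 0.125, 1.022]
[-0.662, 0.189, 0.125, 1.022]
[-0.659, 0.201, 0.125, 1.022]
```

Emit:
play_rows(
  deltas=[0,-0.62,0.03,0,0.8,0,-0.62,0.05,0.05,0.8,0,-0.62,0.1,0.1,0.8,0,-0.62,0.15,0.1,0.8,0,-0.5,0.15,0.1,0.8,0,-0.35,0.15,0.1,0.8,0,-0.2,0.1,0.1,0.5,0,-0.1,0.05,0,0.3,0,-0.05,0,0,0,0,0,0,0,0,0,0,0,0,0],
)

```text
clock: 56.18
eef_pos: [0.5318, -0.2998, 0.226]
tool_rot: [0.705, 0.708, 0.02, 0.039]
ft_force: [-0.2, -0.0, -1.3]
grip_width: 0.0233
```

```bash
python3 - <<'E'
from h import *
np.set_printoptions(precision=4,suppress=True)
print(tilt()); plan((.545,-.317,.125),90,1)
E
```

```text
[ 0.0832 -0.0266]
at [ 0.5318 -0.2998  0.226 ] phi 90.24 F [-0.2 -0.  -1.3] w 0.0233 t 56.175 n 1
[-0.287, 0.219, 1.684, 0.243]
```

Emit:
play_rows(
  deltas=[0,-0.08,0.02,0.2,0,0,-0.08,0.02,0.35,0,0,-0.06,0,0.4,0,0,0,0,0.35,0,0,0,0,0.2,0,0,0,0,0.08,0,0,0,0,0,0,0,0,0,0,0],
)

```text
clock: 57.18
eef_pos: [0.5431, -0.3158, 0.1284]
tool_rot: [0.704, 0.709, 0.02, 0.04]
ft_force: [-0.4, 0.2, -2.5]
grip_width: 0.0233
```

```bash
python3 - <<'E'
from h import *
np.set_printoptions(precision=4,suppress=True)
print(tilt()); plan((.545,-.317,.122),90,1)
E
```

```text
[ 0.0849 -0.0277]
at [ 0.5431 -0.3158  0.1284] phi 90.36 F [-0.4  0.2 -2.5] w 0.0233 t 57.175 n 1
[-0.021, 0.032, 0.107, 0.357]
```

Emit:
play_rows(
  deltas=[0,0,0,0.06,0,0,0,0,0.05,0,0,0,0,0.02,0,0,0,0,0,0,0.3,0,0,0,0,0.7,0,0,0,0,0.7,0,0,0,0,0.7,0,0,0,0,0.7,0,0,-0.2,0,0.7,0,0,-0.5,0,0.7,0,0,-0.6,0,0.7,0,0,-0.5,0],
)

```text
clock: 58.68
eef_pos: [0.5343, -0.3129, 0.2335]
tool_rot: [0.704, 0.709, 0.02, 0.041]
ft_force: [0.6, 0.4, -0.3]
grip_width: 0.0602
```

```bash
python3 - <<'E'
from h import *
np.set_printoptions(precision=4,suppress=True)
print(tilt()); plan((.605,-.037,.235),97,6)
E
```

```text
[ 0.0865 -0.0287]
at [ 0.5343 -0.3129  0.2335] phi 90.37 F [ 0.6  0.4 -0.3] w 0.0602 t 58.675 n 6
[0.765, 0.201, -0.004, -1.106]
[0.761, 0.216, -0.004, -1.106]
[0.757, 0.231, -0.004, -1.106]
[0.752, 0.245, -0.004, -1.106]
[0.747, 0.26, -0.004, -1.106]
[0.742, 0.274, -0.004, -1.106]
```

Emit:
play_rows(
  deltas=[0.7,0.4,0.05,-0.1,-0.8,0.7,0.7,0.15,0,-1.1,0.7,0.75,0.2,0,-1.1,0.7,0.75,0.25,0,-1.1,0.7,0.75,0.25,0,-1.1,0.7,0.6,0.2,0,-0.8,0.7,0.35,0.1,0,-0.4,0.7,0.15,0.05,0,0,0.7,0.05,0,0,0,0.7,0,0,0,0,0.7,0,0,0,0],
)

```text
clock: 60.05
eef_pos: [0.5971, -0.0345, 0.251]
tool_rot: [0.664, 0.746, 0.022, 0.052]
ft_force: [-0.5, 0.7, 0.3]
grip_width: 0.0601
```

```bash
python3 - <<'E'
from h import *
np.set_printoptions(precision=4,suppress=True)
print(tilt()); plan((.6136,-.0345,.135),97,1)
S=cam('scene');q=proj(S,[[.541,-.315,z] for z in (.155,.15)]).round().astype(int);print([S['color'][v,u].tolist() for u,v in q])
q=proj(S,[[.62,-.315,z] for z in (.16,.15)]).round().astype(int);print([S['color'][v,u].tolist() for u,v in q])
E
```

```text
[ 0.1063 -0.0366]
at [ 0.5971 -0.0345  0.251 ] phi 96.67 F [-0.5  0.7  0.3] w 0.0601 t 60.05 n 1
[-0.032, 0.273, 1.933, -0.331]
[[154, 161, 171], [151, 161, 168]]
[[255, 255, 255], [252, 255, 255]]
```

Emit:
play_rows(
  deltas=[0.7,0.03,0.04,0.1,0,0.7,0.03,0.03,0.3,0,0.7,0,0,0.3,0,0.7,0,0,0.15,0,0.7,0,0,0,0,0.7,0,0,0,0],
)

```text
clock: 60.85
eef_pos: [0.6069, -0.0343, 0.1984]
tool_rot: [0.665, 0.745, 0.022, 0.052]
ft_force: [0.5, -0.2, -0.7]
grip_width: 0.0598
```

```bash
python3 - <<'E'
from h import *
np.set_printoptions(precision=4,suppress=True)
print(tilt()); plan((.614,-.0347,.135),97,1)
S=cam('scene','s15.png'); g=S['color'].min(2)
for P in ([.541,-.315],[.62,-.315]):
    q=proj(S,[[*P,z] for z in (.158,.153)]).round().astype(int); u,v=q[0]; print(q.tolist()); print(g[v-6:v+8:1,u-10:u+11:2])
E
```

```text
[ 0.1063 -0.0371]
at [ 0.6069 -0.0343  0.1984] phi 96.46 F [ 0.5 -0.2 -0.7] w 0.0598 t 60.85 n 1
[-0.02, 0.116, 1.056, -0.54]
[[193, 268], [193, 270]]
[[ 22  24  24  20  21  25  13  24  18  27  22]
 [ 22  17  14  26  25  27  25  26  25  25  22]
 [ 22  26  25  24  15  23  16  26  17  19  22]
 [ 14  17  25  22  21   7  10  22  23  26  23]
 [ 19  23  18  13  15  62  35  26  16  27  25]
 [ 19  18  18  19  93 177 178  19  22  28  26]
 [ 22  17  48 125 168 156 140  14  30  20  27]
 [ 18  53 178 161 156 148 164  42  19  21  19]
 [ 28  90 169 157 152 164 156 121  24  21  27]
 [ 21  43 183 154 158 255  87  87  26  17  22]
 [ 20  35 123 158 241  91 100  87  13  23  31]
 [114 119 123  98 104 107  99  88  16  25  21]
 [139 140 110 100 102 199  82 100   9  23  27]
 [130 127 113 121 109 148 213 113  12  19  26]]
[[205, 285], [206, 287]]
[[ 77  99  63  13  71 215  96  74 145  82  20]
 [105 109  85  79 208  73  72  79  73 191  21]
 [108 102 183 162  70  80  78  63  66 168  75]
 [102 101 111  72  69  77 144 150  65 101 183]
 [106 110  95 173  75 187 255 247  55  62 190]
 [108 110 116 134 242 255 248 255  84  69 142]
 [105 103 157 255 252 247 243 250 211  71  72]
 [105 108 147 254 244 243 247 253 248  76  67]
 [111 106  79 255 245 248 255 232 102  99  72]
 [100 110 128 217 252 255 126 101 117 102  84]
 [122 166 155 113 255  90 106 119 125 106  99]
 [166 159 155 101  95 109 158 138 118 121 106]
 [167 117 106 117 122 119 132 189 111 113 102]
 [120 101 106 111 120 119  81 208 128 111 103]]
```

Emit:
play_rows(
  deltas=[0.7,0.03,0,0.15,-0.3,0.7,0,0,0.3,0,0.7,0,0,0.3,0,0.7,0,0,0.2,0,0.7,0,0,0.08,0,0.7,0,0,0,0,0.7,0,0,0,0,0,0,0,0,0,0,0,0,0,0,0,0,0,0,0,0,0,0,0,0,0,0,0,0,0],
)

```text
clock: 62.4
eef_pos: [0.6162, -0.0343, 0.1388]
tool_rot: [0.663, 0.747, 0.024, 0.055]
ft_force: [0.9, -0.7, 0.0]
grip_width: 0.0231
```

```bash
python3 - <<'E'
from h import *
np.set_printoptions(precision=4,suppress=True)
print(tilt()); plan((.614,-.0347,.135),97,1)
E
```

```text
[ 0.1148 -0.0371]
at [ 0.6162 -0.0343  0.1388] phi 96.83 F [ 0.9 -0.7  0. ] w 0.0231 t 62.4 n 1
[-0.002, -0.037, 0.064, -0.169]
```

Emit:
play_rows(
  deltas=[0,-0.005,0.017,-0.15,0,0,-0.012,0.04,-0.35,0,0,-0.015,0.05,-0.45,0,0,-0.015,0.05,-0.45,0,0,0,0,-0.3,0,0,0,-0.25,-0.1,0,0,0,-0.45,0,0,0,-0.2,-0.5,0,0,0,-0.5,-0.4,0,0,0,-0.6,-0.3,0,0.5,0,-0.6,-0.15,0,0.7,0,-0.6,0,0,0.7],
)

```text
clock: 63.9
eef_pos: [0.4955, -0.1958, 0.2404]
tool_rot: [0.673, 0.737, 0.022, 0.049]
ft_force: [1.1, -0.1, -1.4]
grip_width: 0.0231
```

```bash
python3 - <<'E'
from h import *
np.set_printoptions(precision=4,suppress=True)
print(tilt()); plan((.455,-.30,.22),90,4)
E
```

```text
[ 0.1023 -0.0338]
at [ 0.4955 -0.1958  0.2404] phi 95.2 F [ 1.1 -0.1 -1.4] w 0.0231 t 63.9 n 4
[-0.417, -0.207, 0.085, 1.301]
[-0.422, -0.198, 0.085, 1.301]
[-0.426, -0.188, 0.085, 1.301]
[-0.43, -0.178, 0.085, 1.301]
```

Emit:
play_rows(
  deltas=[0,-0.2,-0.25,0,1.3,0,-0.35,-0.22,0.05,1.3,0,-0.4,-0.18,0.1,1.3,0,-0.35,-0.1,0.1,1,0,-0.2,0,0,0.3,0,-0.05,0,0,0,0,0,0,0,0,0,0,0,0,0],
)

```text
clock: 64.9
eef_pos: [0.4471, -0.2931, 0.2206]
tool_rot: [0.708, 0.704, 0.023, 0.044]
ft_force: [-1.2, -0.4, -1.3]
grip_width: 0.0232
```

```bash
python3 - <<'E'
from h import *
np.set_printoptions(precision=4,suppress=True)
print(tilt()); plan((.471,-.317,.124),90,1)
E
```

```text
[ 0.0948 -0.0294]
at [ 0.4471 -0.2931  0.2206] phi 89.64 F [-1.2 -0.4 -1.3] w 0.0232 t 64.9 n 1
[-0.396, 0.4, 1.61, -0.362]
```

Emit:
play_rows(
  deltas=[0,-0.1,0.08,0.1,0,0,-0.12,0.08,0.3,0,0,-0.1,0.06,0.4,0,0,-0.02,0.02,0.35,0,0,0,0,0.2,0,0,0,0,0.05,0,0,0,0,0,0,0,0,0,0,0],
)

```text
clock: 65.9
eef_pos: [0.4723, -0.317, 0.1327]
tool_rot: [0.707, 0.705, 0.023, 0.044]
ft_force: [-0.8, -0.1, -1.1]
grip_width: 0.0232
```

```bash
python3 - <<'E'
from h import *
np.set_printoptions(precision=4,suppress=True)
print(tilt()); plan((.471,-.317,.124),90,1)
E
```

```text
[ 0.0945 -0.0289]
at [ 0.4723 -0.317   0.1327] phi 89.8 F [-0.8 -0.1 -1.1] w 0.0232 t 65.9 n 1
[-0.0, -0.021, 0.145, -0.202]
```

Emit:
play_rows(
  deltas=[0,0,0,0.07,0,0,0,0,0.06,0,0,0,0,0.03,0,0,0,0,0,0,0.3,0,0,0,0,0.7,0,0,0,0,0.7,0,0,0,0,0.7,0,0,0,0,0.7,0,0.01,-0.2,0,0.7,0,0.04,-0.5,0,0.7,0,0.05,-0.6,0,0.7,0,0.05,-0.6,0],
)

```text
clock: 67.4
eef_pos: [0.4707, -0.3135, 0.2418]
tool_rot: [0.708, 0.705, 0.023, 0.044]
ft_force: [0.6, -0.3, -0.2]
grip_width: 0.0599
```

Emit:
play_rows(
  deltas=[0.7,0.3,-0.1,-0.2,0,0.7,0.5,-0.2,0,0,0.7,0.5,-0.2,0,0,0.7,0.5,-0.2,0,0,0.7,0.5,-0.2,0,0,0.7,0.3,-0.1,0,0,0.7,0.1,0,0,0,0.7,0,0,0,0],
)

```text
clock: 68.4
eef_pos: [0.4132, -0.1493, 0.2544]
tool_rot: [0.707, 0.704, 0.026, 0.054]
ft_force: [0.5, -0.0, -0.2]
grip_width: 0.0602
```

```bash
python3 - <<'E'
from h import *
np.set_printoptions(precision=4,suppress=True)
S=cam('scene','s16.png');T=cam('top','top16.png');s=S['color'];t=T['color']
r=lambda a,w,h:cv2.resize(a,(w,h),interpolation=cv2.INTER_CUBIC)
a=np.hstack([r(s[230:370,120:270],400,373),r(t[180:320,400:490],240,373),r(t[215:305,165:235],160,206) if 0 else r(t[205:305,160:230],160,373)])
b=r(s[170:320,240:520],800,220)[:, :]
cv2.imwrite('pics/fin.png',np.vstack([a,b])); print(bot.get_obs()['clock'],bot.get_obs()['eef_pos'])
def mask(c,lo,hi): return cv2.inRange(cv2.cvtColor(c,cv2.COLOR_BGR2HSV),lo,hi)
m=mask(t[200:310,160:240],(4,150,120),(18,255,255));ys,xs=np.nonzero(m);b=cv2.boxPoints(cv2.minAreaRect(np.c_[xs+160,ys+200].astype(np.float32)));e=endmids(b)
P=[at_z(T,x,.071) for x in e];v=P[1]-P[0];print('key',(P[0]+P[1])/2,np.linalg.norm(v),np.degrees(np.arctan2(v[1],v[0])))
E
```

```text
68.5 [ 0.4132 -0.1498  0.2541]
key [0.5081 0.4162 0.071 ] 0.14135900535442764 -169.0456961875743
```

View pics/fin.png

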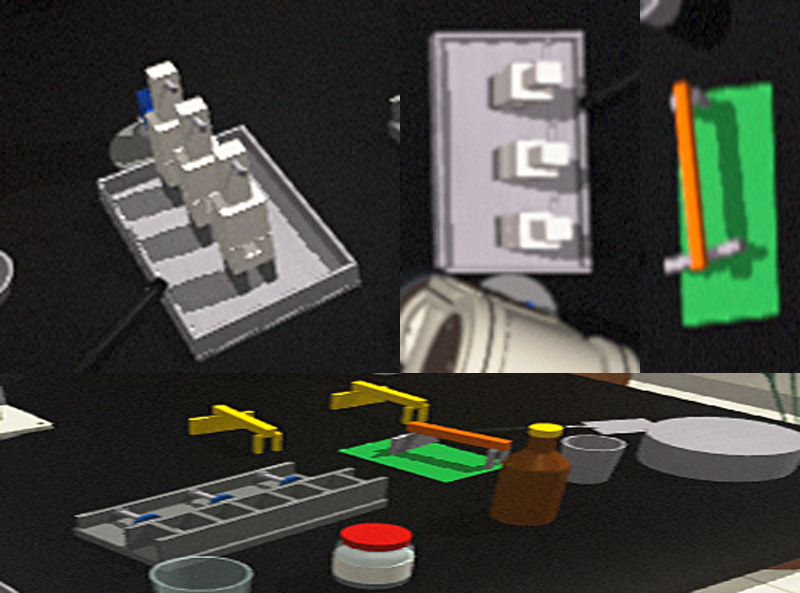

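Emit:
play_rows(
  deltas=[0.5,0.4,0,0,-0.9,0.5,0.75,0.05,0,-0.9,0.5,0.8,0.05,0,-0.9,0.5,0.8,0.05,0,-0.9,0.5,0.8,0.1,0,-0.9,0.5,0.8,0.15,0,-0.9,0.5,0.8,0.2,0,-0.9,0.5,0.8,0.2,0,-0.9,0.5,0.8,0.2,0,-0.9,0.5,0.6,0.2,0,-0.9,0.5,0.4,0.1,0,-0.9,0.5,0.2,0.1,0,-0.9],
)

```text
clock: 70.0
eef_pos: [0.4769, 0.3421, 0.2361]
tool_rot: [0.643, 0.763, 0.019, 0.058]
ft_force: [0.6, -0.4, -0.4]
grip_width: 0.0427
```

```bash
cat > key.py <<'E'
from h import *
np.set_printoptions(precision=4,suppress=True)
w=cam('wrist','wk.png');r,b=handle(w);e=endmids(b)
P=[at_z(w,x,.071) for x in e];v=P[1]-P[0];print(r,e,np.linalg.norm(v),np.degrees(np.arctan2(v[1],v[0])),(P[0]+P[1])/2)
print(tilt())
c=(P[0]+P[1])/2; u=v/np.linalg.norm(v)*np.sign(v[0]); g=c-.0105*u; print('grip xy',g)
plan((g[0],g[1],.12),90+np.degrees(np.arctan2(u[1],u[0])),3)
E
python3 key.py
```

```text
((401.6366271972656, 240.20346069335938), (18.09418487548828, 135.23175048828125), 3.887909412384033) (array([406.2213, 172.7432], dtype=float32), array([397.0519, 307.6637], dtype=float32)) 0.14183555725332977 11.614937753746021 [0.5062 0.4157 0.071 ]
[ 0.1143 -0.0443]
grip xy [0.4959 0.4135 0.071 ]
at [0.4774 0.3431 0.2359] phi 99.83 F [ 1.1  2.1 -0.3] w 0.0424 t 70.05 n 3
[0.368, 0.168, 0.644, -0.594]
[0.366, 0.172, 0.644, -0.594]
[0.364, 0.176, 0.644, -0.594]
```

Emit:
play_rows(
  deltas=[0.5,0.2,0.05,0.2,-0.5,0.5,0.3,0.05,0.4,-0.5,0.5,0.35,0.05,0.4,-0.4,0.5,0.25,0.03,0.4,-0.3,0.5,0.1,0,0.3,0,0.5,0.03,0,0.15,0,0.5,0,0,0,0,0.5,0,0,0,0],
)

```text
clock: 71.05
eef_pos: [0.4903, 0.4093, 0.1155]
tool_rot: [0.634, 0.771, 0.017, 0.059]
ft_force: [0.4, -0.1, 0.6]
grip_width: 0.0429
```

```bash
python3 key.py
```

```text
((332.94976806640625, 272.81903076171875), (26.962087631225586, 204.17071533203125), 1.5823540687561035) (array([335.7687, 170.7726], dtype=float32), array([330.1308, 374.8655], dtype=float32)) 0.14285101634422445 10.506305583316715 [0.5064 0.4163 0.071 ]
[ 0.113  -0.0477]
grip xy [0.496  0.4144 0.071 ]
at [0.4903 0.4093 0.1156] phi 101.13 F [0.3 0.8 0.7] w 0.0429 t 71.1 n 3
[0.022, 0.037, -0.024, 0.209]
[0.022, 0.036, -0.024, 0.209]
[0.022, 0.036, -0.024, 0.209]
```

Emit:
play_rows(
  deltas=[0.5,0.06,0,0.15,0,0.5,0.06,0,0.3,0,0.5,0,0,0.35,0,0.5,0,0,0.3,0,0.5,0,0,0.15,0,0.5,0,0,0.04,0,0.5,0,0,0,0,0.5,0,0,0,0],
)

```text
clock: 72.1
eef_pos: [0.4986, 0.4141, 0.0346]
tool_rot: [0.634, 0.771, 0.019, 0.059]
ft_force: [0.6, 0.7, 0.0]
grip_width: 0.0427
```

```bash
python3 - <<'E'
from h import *
print(tilt()); plan((.498,.4135,.037),101,1)
E
```

```text
[ 0.115  -0.0454]
at [0.4986 0.4141 0.0346] phi 101.14 F [0.6 0.7 0. ] w 0.0427 t 72.1 n 1
[-0.008, -0.012, -0.04, 0.142]
```

Emit:
play_rows(
  deltas=[0,0,0,0,0,0,0,0,0,0,0,0,0,0,0,0,0,0,0,0,0,0,0.02,-0.15,0,0,0,0.03,-0.25,0,0,-0.05,0.01,-0.1,1,0,-0.1,-0.04,0,2,0,-0.12,-0.05,0,2,0,-0.1,-0.05,0,1.5,0,0,0,0,0,0,0,0,0,0],
)

```text
clock: 73.6
eef_pos: [0.4933, 0.3916, 0.0688]
tool_rot: [0.68, 0.731, 0.024, 0.057]
ft_force: [-0.6, 0.9, -0.9]
grip_width: 0.0152
```

```bash
python3 - <<'E'
from h import *
print(tilt()); plan((.4825,.385,.06),94.3,1)
E
```

```text
[ 0.1159 -0.0436]
at [0.4933 0.3916 0.0688] phi 94.14 F [-0.6  0.9 -0.9] w 0.0152 t 73.6 n 1
[-0.096, -0.187, 0.147, -0.155]
```

Emit:
play_rows(
  deltas=[0,-0.03,-0.08,0,0,0,-0.03,-0.1,0,0,0,-0.01,-0.07,0,0,0,0,0,0.1,0,0,0,0,0.2,0,0,0,0,0.12,0,0,0,0,0,0,0,0,0,0,0],
)

```text
clock: 74.6
eef_pos: [0.4803, 0.3849, 0.0392]
tool_rot: [0.679, 0.731, 0.023, 0.057]
ft_force: [0.1, 0.1, -0.8]
grip_width: 0.0151
```

```bash
python3 - <<'E'
from h import *
print(tilt()); plan((.4825,.385,.035),94.3,1)
E
```

```text
[ 0.1147 -0.0446]
at [0.4803 0.3849 0.0392] phi 94.19 F [ 0.1  0.1 -0.8] w 0.0151 t 74.6 n 1
[-0.001, 0.036, 0.07, -0.108]
```

Emit:
play_rows(
  deltas=[0,0,0.03,0.04,0,0,0,0,0.04,0,0,0,0,0,0,0.3,0,0,0,0,0.5,0,0,0,0,0.5,0,0,0,0,0.5,0,0.01,-0.2,0,0.5,0,0.03,-0.4,0,0.5,0,0.05,-0.7,0,0.5,0,0.05,-0.7,0,0.5,0,0.04,-0.5,0,0.5,0,0,0,0],
)

```text
clock: 76.1
eef_pos: [0.4772, 0.3935, 0.196]
tool_rot: [0.68, 0.731, 0.026, 0.058]
ft_force: [-0.1, -0.1, -0.9]
grip_width: 0.0428
```

```bash
python3 key.py; python3 - <<'E'
from h import *
np.set_printoptions(precision=4,suppress=True)
w=load('wrist');T=cam('top')
h=cv2.cvtColor(w['color'],cv2.COLOR_BGR2HSV);m=cv2.inRange(h,(45,100,60),(80,255,255));cn=max(cv2.findContours(m,0,2)[0],key=cv2.contourArea)
hl=cv2.convexHull(cn);q=cv2.approxPolyDP(hl,12,True).reshape(-1,2);C=np.array([at_z(w,p,.003)[:2] for p in q.astype(float)]);print('mat corners',q.tolist(),C,C.mean(0))
# foot plate level check: silver foot bottom not measured; handle width ratio ends
# spout fin direction (top)
t=T['color'];m=cv2.inRange(cv2.cvtColor(t,cv2.COLOR_BGR2HSV)[275:325,420:470],(100,120,60),(130,255,255));ys,xs=np.nonzero(m);b=cv2.boxPoints(cv2.minAreaRect(np.c_[xs+420,ys+275].astype(np.float32)));e=endmids(b);P=[at_z(T,x,.05) for x in e];v=P[1]-P[0];print('fin',np.linalg.norm(v),np.degrees(np.arctan2(v[1],v[0])))
E
```

```text
((316.0, 224.0), (156.0, 20.0), 90.0) (array([316., 146.], dtype=float32), array([316., 302.], dtype=float32)) 0.13983612882500185 3.8352942370676844 [0.4925 0.3844 0.071 ]
[ 0.1179 -0.0422]
grip xy [0.482  0.3837 0.071 ]
at [0.4766 0.3928 0.1942] phi 94.18 F [-0.3  0.6  0.5] w 0.0426 t 76.15 n 3
[-0.053, 0.026, 0.412, 0.115]
[-0.052, 0.027, 0.412, 0.115]
[-0.052, 0.027, 0.412, 0.115]
mat corners [[390, 110], [377, 282], [270, 280], [258, 111]] [[0.3956 0.4411]
 [0.5748 0.4547]
 [0.5843 0.3339]
 [0.4052 0.3208]] [0.49   0.3876]
fin 0.041456696284386634 178.5879486390734
```

```bash
python3 -c "
from h import *
print(ticket.job_done())"
```

```text
the job is handed in; nothing more can be done
None
```

The job is done in the order asked, and I handed it in after about 76 s of robot time with the gripper clear of everything.

- **Spout:** I turned it first, and its beak points at the orange mark. The last top-camera reading put the fin at 178.6°, against about 177.5–178.5° for the mark. The mark readings differed from each other by about 1°, so I cannot say it is closer than that.
- **Posts:** All three were present. I freed each one with the key, and all three stand upright on the tray floor in the last picture I viewed.
- **Key:** It stood on the mat after the last bar, but was then knocked about 3 cm aside while I carried posts. I picked it up and put it back. It now stands about 4 mm from the mat's centre and is lined up with the mat.
- **Other things:** They appeared undisturbed in the final pictures. I had no picture views left after putting the key back, so that last check was measured in the images rather than looked at.
- **Tilt:** The tool gradually leaned about 6–7° through the run. I allowed for it in the later moves.

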